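# Hang the slide tray on the draining stand

## Task

Pick up the aluminium slide tray by its fin and hang it on the sloped draining stand, holes uphill, so that both pegs come through both holes together and the tray lies fully home, flush against the board; then let go. The pegs' strip may be clamped a little off the middle of the board, so look or feel for the pegs. Leave the small jar, the dishes and the wash bottle around it where they are.

Things in the scene. Friction and masses are not known exactly. Their poses are not given: they have to be found in the camera images.
- tray_grip (a point): Slide tray, loose, flat on the table at the start: aluminium plate 110 x 180 x 6 mm (its x, y, z; about 0.3 kg) with three glass slides and, amid its top, an upright black fin as handle: 12 mm thick in x, 84 mm long in y, top 50 mm above the plate's underside. This point is the fin's middle, 28 mm above the underside. z is up out of the tray.
- tray_holes (a point): Point on the tray half-way between its two round through holes, on the plate's underside, 42 mm in +x from the tray's middle. The holes are 15 mm across, at y = +70 and -70 mm from this point. Their edge of the tray goes uphill when it hangs. Axes as tray_grip.
- board: Draining stand, fixed, on either side: a white board 150 mm (x, straight up the slope) x 230 mm (y, level), sloping 25 degrees. Origin: middle of its face, 68 mm above the table; z points square out of the face, up and away from the robot (x points towards the robot's side).
- groove_mid (a point): Middle of the level groove in the board, on the face, 45 mm uphill of its origin; axes as the board. A steel strip in it, flush, carries two steel pegs 140 mm apart in y, square to the face: 10 mm thick, 16 mm long, last 4 mm tapering to 6. The strip is clamped fast, shifted up to 12 mm to either side in y: this shift is NOT reported; see it or feel for it.
- jar_mid (a point): Bystander, to be left alone: small amber glass jar, 48 mm across, 50 mm tall, among the task's things. The point lies on its axis, half-way up.
- dishes_mid (a point): Bystander, to be left alone: stack of three petri dishes, 90 mm across, 40 mm tall, on the left. The point lies on its axis, half-way up.
- wash_mid (a point): Bystander, to be left alone: white wash bottle, 66 mm across, 150 mm tall, on the right. The point lies on its axis, half-way up.
There are look-alikes about, which are no part of the job. Leave any blue or yellow look-alike of the part that bears tray_grip alone.

How it is judged:
On the way:
1. the tray is lifted clear of the table (height (world z) of tray_grip above 0.07 m), for 0.2 s.
At the end, for the whole second after the job is handed in: The tray hangs holes uphill, a peg through each hole: flush with the board (3 mm, 0.05 rad), turned no more than 0.1 rad from the board, within 18 mm of its middle line and about 6 mm of the hanging height, and stays so (x of tray_grip in the frame of board between -0.004 and 0.009 m and y of tray_grip in the frame of board between -0.018 and 0.018 m and z of tray_grip in the frame of board between 0.0245 and 0.0305 m and angle between the z axis of tray_grip and the z axis of board, either way round below 0.05 rad and angle between the x axis of tray_grip and the x axis of board, either way round below 0.1 rad); the robot touches nothing.
It fails at once if a bystander is moved more than 30 mm (jar) (distance of jar_mid from where it was at the start of the episode above 0.03 m).
It fails at once if a bystander is moved more than 30 mm (dishes) (distance of dishes_mid from where it was at the start of the episode above 0.03 m).
It fails at once if a bystander is moved more than 30 mm (wash) (distance of wash_mid from where it was at the start of the episode above 0.03 m).
It also fails if it takes over 45 s, if anything falls off the work surface, if the arm or the gripper's body presses on something with over 40 N, if the wrist force passes 120 N, or if a joint passes its speed limit or range.

## Robot

A 6-joint arm with a two-finger parallel gripper is mounted at the origin on the work surface. World frame = base frame: x ahead of the robot, y to its left, z up, the work surface at z = 0. Lengths are in m, angles in rad, forces in N, time in s.
With the tool pointing down it reaches from about 0.3 to 0.875 m from the base axis. Payload 6.4 kg.
Tool frame: the origin (TCP) lies midway between the tips of the shut fingers; the grasp point (between the pads) lies 19 mm behind it; z points along the fingers, y is the direction in which the jaws open and shut (so a half turn about z gives the same grasp; the last joint's range is limited). The gripper opens to 85 mm and grips with 20 to 120 N. Pads are 22 mm wide; open, the fingers measure 114 mm over their backs; the gripper's body (76 mm by 85 mm) begins 54 mm behind the grasp point. The pads swing forward as they close: fully open they stand 13 mm farther back than shut.
Start: joints at [1.142, 0.181, 1.607, -0, 1.354, -0.206], TCP at [0.127, 0.561, 0.231] pointing down, gripper open.
Joint ranges: [-2.99, 2.99], [-0.89, 2.07], [0.3, 2.58], [-1.14, 4.28], [0, 2.63], [-3.12, 3.12]. Speed limits (rad/s): [2.57, 2.57, 3.01, 3.14, 3.14, 3.14].

## Interface

Orientations are given as a unit quaternion [w, x, y, z].
In Python, from bench import get_obs, camera, hand_in gives the robot as it stands.
- The arm moves only by the tool drive_tool, never from a script. Its argument "deltas" is a list of rows, each a list of 2 entries, a list of its own where there are three numbers: the shift along the world's x, y, z in m, then the turn about the world's z in rad. A call has 1 to 10 rows; each row shifts and turns the pose as measured when the row begins; what a row does not reach is not made up. A row lasts 1/10 s, in which the tool goes at most 50 mm and 8.59 degrees, less where a joint would pass 70% of its speed; a pose out of reach is approached as far as the arm can. A call is refused whole if a number of a shift passes 0.05 or a number of a turn 0.15, either way. A call with a gripper value outside its range is refused whole. "gripper" is the opening, from 0 (shut) to 1 (fully open), set as the call begins (left out, the last holds). The fingers move at their own pace and stop on an object; the grip force is fixed at half the most. Time passes only in rows, so rows that do not move let the fingers close. It gives the time, the measured TCP pose, the force and the opening at its end, in the units of the state.
- get_obs(): the state, without advancing time (a new reading comes with each control period).
- camera(name): name is "scene" or "top" or "wrist"; returns a dict with "frame" (480x640x3 uint8, red, green, blue), "fx", "fy", "cx", "cy" (pixels), "k1" (the pictures are not rectified: a ray, as slopes to the right and down, at radius r is drawn at 1 + k1 r^2 times it, then the intrinsics apply), "eye" and "attitude" of the camera in the world. Camera axes: x right, y down, z forward; pixel columns grow to the right and rows downward; lengths in m; the calibration is good to about 2 mm. A picture is of the moment at which its call begins. There is no depth.
- hand_in(): hands the job in, once; it reports no verdict.
The state is a dict: "time_s": time; "q": joint angles; "dq": joint speeds; "joint_efforts": joint torques, N m; "eef_pos": TCP position; "eef_rot": TCP orientation; "wrist_force": force on the tool from outside, world axes, zero at the start; "torque": the same for the moment, N m; "opening": opening from 0.0 (shut) to 1.0 (fully open).
Only numpy, scipy, OpenCV 4.12 (cv2) and the standard library are available. Lean on these libraries where they do the work, as an engineer would, in place of code of your own. Each camera call takes 0.05 s, during which the arm holds its last target.

## Working session

There is one attempt and no reset: what is moved stays moved. The work goes in short steps, Python scripts to look and compute and a tool call to move; the robot and the scene stay as the last step left them, time stands still between calls to the robot, and variables do not carry over. Pictures are saved under pics/ and viewed, and the job is handed in when it is done.

Besides the shell and the picture viewer there is one more tool, called after "Request:" by a JSON object that holds its "op" and its "data", one argument or row to a line. drive_tool: Moves the arm, as the interface text tells. Its arguments: {"type":"object","properties":{"deltas":{"type":"array","items":{"type":"array"}},"gripper":{"type":"number"}},"required":["deltas"]}

```bash
mkdir -p pics; ls; cat > h.py <<'E'
import numpy as np, cv2, pickle
from bench import get_obs, camera, hand_in
def snap(name,tag):
    c=camera(name); cv2.imwrite(f'pics/{tag}.png',cv2.cvtColor(c['frame'],cv2.COLOR_RGB2BGR)); pickle.dump(c,open(f'{tag}.pkl','wb')); return c
def load(tag): return pickle.load(open(f'{tag}.pkl','rb'))
def R(c):
    a=np.array(c['attitude'],float)
    if a.shape==(3,3): return a
    w,x,y,z=a
    from scipy.spatial.transform import Rotation
    return Rotation.from_quat([x,y,z,w]).as_matrix()
def ray(c,u,v):
    K=np.array([[c['fx'],0,c['cx']],[0,c['fy'],c['cy']],[0,0,1.]])
    p=cv2.undistortPoints(np.array([[[u,v]]],float),K,np.array([c['k1'],0,0,0.]))[0,0]
    return np.array(c['eye']),R(c)@np.array([p[0],p[1],1])
def onz(c,u,v,z):
    e,d=ray(c,u,v); return e+d*(z-e[2])/d[2]
def onplane(c,u,v,p0,n):
    e,d=ray(c,u,v); return e+d*(np.dot(p0-e,n)/np.dot(d,n))
def proj(c,P):
    p=R(c).T@(np.array(P)-np.array(c['eye'])); x,y=p[0]/p[2],p[1]/p[2]; s=1+c['k1']*(x*x+y*y)
    return c['fx']*x*s+c['cx'],c['fy']*y*s+c['cy']
def tri(c1,p1,c2,p2):
    e1,d1=ray(c1,*p1); e2,d2=ray(c2,*p2)
    A=np.stack([d1,-d2],1); t=np.linalg.lstsq(A,e2-e1,rcond=None)[0]
    a,b=e1+t[0]*d1,e2+t[1]*d2; return (a+b)/2,np.linalg.norm(a-b)
E
python3 - <<'E'
from h import *
for n in ['scene','top','wrist']:
    c=snap(n,n+'0'); print(n,{k:c[k] for k in c if k!='frame'})
print(get_obs())
E
```

```text
pics
scene {'fx': 497.0448483882242, 'fy': 497.0448483882242, 'cx': 322.35495476840845, 'cy': 245.58310313713434, 'k1': -0.03534201636987673, 'eye': array([1.12257024, 0.59357835, 0.90361146]), 'attitude': array([-0.1736112 ,  0.38423771,  0.83142859, -0.36186605])}
top {'fx': 610.3682745739818, 'fy': 610.3682745739818, 'cx': 325.6547084235589, 'cy': 242.56066443260232, 'k1': -0.19169639883727072, 'eye': array([0.3288968 , 0.00260124, 1.6342229 ]), 'attitude': array([-0.02614216,  0.71572519, -0.69772244,  0.01540892])}
wrist {'fx': 358.4396754535051, 'fy': 358.4396754535051, 'cx': 322.4313947732151, 'cy': 238.60024395074333, 'k1': -0.045753904770459104, 'eye': array([0.04862343, 0.57814397, 0.37245003]), 'attitude': array([0.12244491, 0.77163745, 0.61662264, 0.09674404])}
{'time_s': 0.15, 'q': array([ 1.14170228e+00,  1.81402959e-01,  1.60778330e+00,  7.57349208e-06,
        1.35381967e+00, -2.06281806e-01]), 'dq': array([ 0.00042166, -0.00047406, -0.00363454, -0.00059116,  0.0004023 ,
       -0.00026963]), 'joint_efforts': array([ 7.04721060e-04, -4.45263219e+01, -3.51694036e+01, -1.75017972e-04,
        5.68075673e-03, -1.48613452e-05]), 'eef_pos': array([0.12684549, 0.56038943, 0.23057039]), 'eef_rot': array([-2.24244789e-04,  1.11176597e-01,  9.93800415e-01, -6.70120554e-04]), 'wrist_force': array([ 1.00922367, -0.19151124, -0.44737732]), 'torque': array([-0.00179649,  0.00981537, -0.01791744]), 'opening': 0.9984066349709131}
```

View pics/scene0.png

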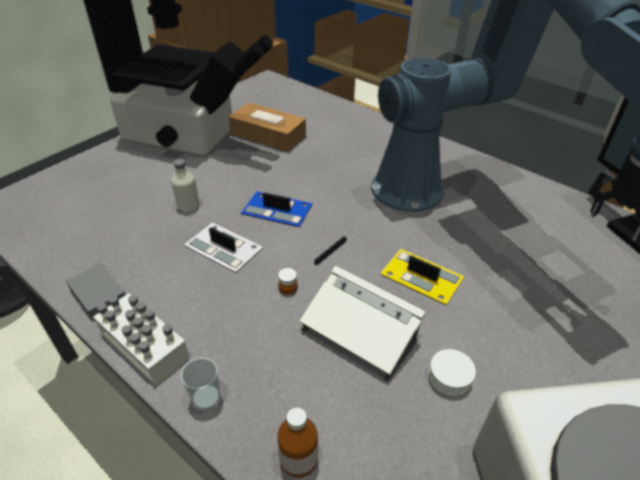

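View pics/top0.png

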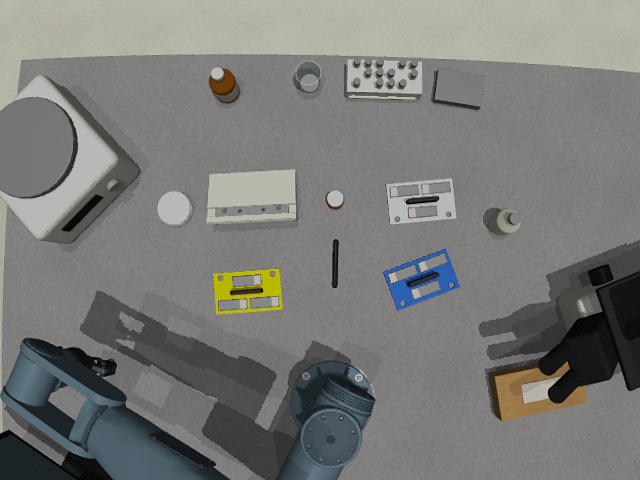

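View pics/wrist0.png

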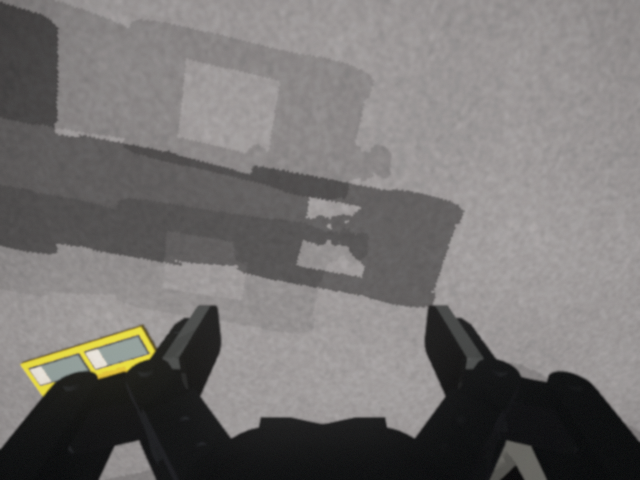

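```bash
python3 - <<'E'
import cv2,numpy as np
t=cv2.imread('pics/top0.png'); s=cv2.imread('pics/scene0.png')
a=cv2.resize(t[160:235,195:310],None,fx=6,fy=6,interpolation=cv2.INTER_CUBIC)
cv2.imwrite('pics/zb.png',a)
cv2.imwrite('pics/zt.png',cv2.resize(t[170:235,375:470],None,fx=8,fy=8,interpolation=cv2.INTER_CUBIC))
cv2.imwrite('pics/zs.png',cv2.resize(s[255:380,290:435],None,fx=5,fy=4.8,interpolation=cv2.INTER_CUBIC))
E
```

```text
(no output)
```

View pics/zb.png

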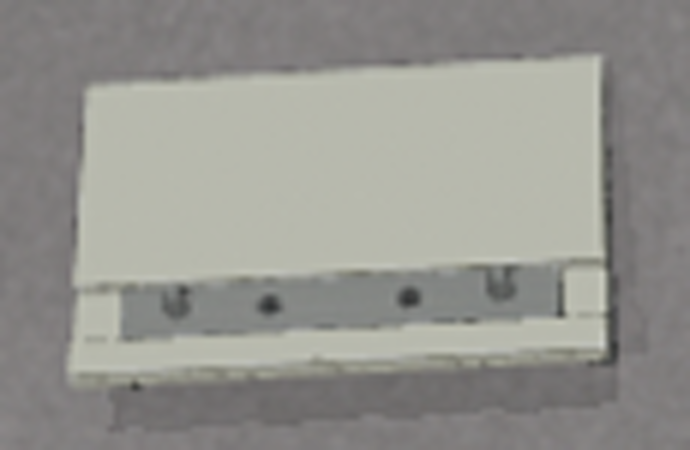

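View pics/zt.png

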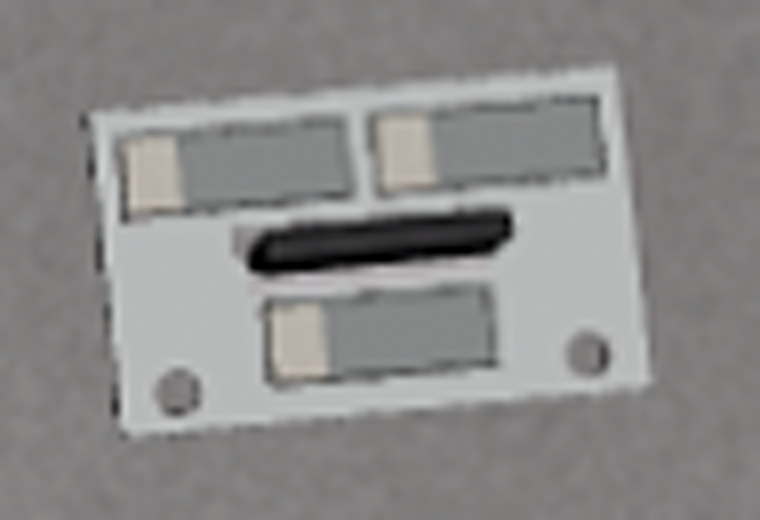

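View pics/zs.png

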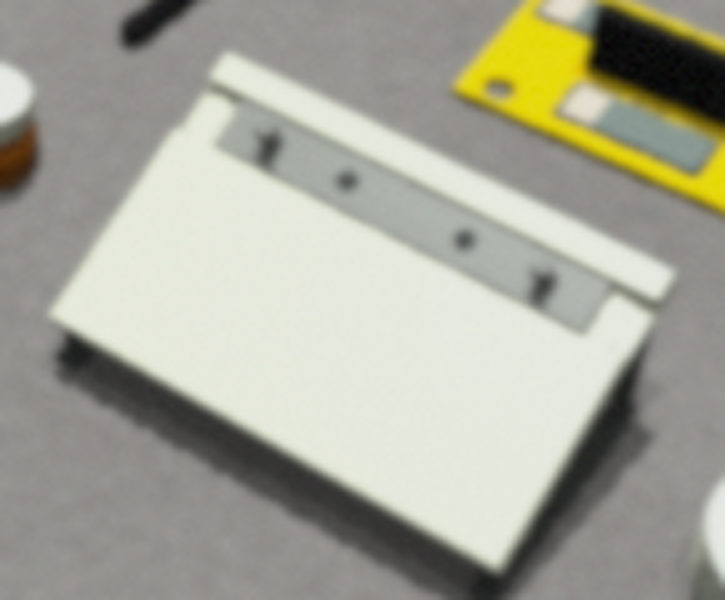

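```bash
python3 - <<'E'
from h import *
t=load('top0'); s=load('scene0')
f=lambda x,y:(195+x/6-.4,160+y/6-.4)
print('downhill corners',onz(t,*f(88,88),.0363),onz(t,*f(600,58),.0363))
print('uphill corners',onz(t,*f(70,374),.0997),onz(t,*f(606,352),.0997))
zs=lambda x,y:(290+x/5-.4,255+y/4.8-.4)
print('scene downhill',onz(s,*zs(52,314),.0363),onz(s,*zs(498,570),.0363))
print('scene uphill',onz(s,*zs(228,52),.0997),onz(s,*zs(674,275),.0997))
# peg bases z=.068+.019=.087 top ~ .1015
z=.068+.045*np.sin(np.radians(25)); zt=z+.016*np.cos(np.radians(25))
for n,a in (('L',(174,312)),('R',(500,294))): print('top pegtop?',n,onz(t,*f(*a),zt))
for n,a in (('R',(267,132)),('L',(545,272))): print('scene pegtip',n,onz(s,*zs(*a),zt))
for n,a in (('R',(267,163)),('L',(540,300))): print('scene pegbase',n,onz(s,*zs(*a),z))
g=lambda x,y:(375+x/8-.45,170+y/8-.45)
H=[onz(t,*g(*a),.004) for a in ((180,392),(588,354))]
C=[onz(t,*g(*a),.006) for a in ((95,113),(612,68),(652,383),(125,433))]
print('holes',H,np.linalg.norm(H[0]-H[1]));print('corners',C,np.mean(C,0))
F=[onz(t,*g(*a),.05) for a in ((250,262),(508,222))]
print('fin',F)
print(np.degrees(np.arctan2(*(H[0]-H[1])[:2])),)
print('jar',onz(t,335,199,.05),'dish',onz(t,174,208,.04))
E
```

```text
downhill corners [0.59764464 0.34390265 0.0363    ] [0.61521134 0.11547553 0.0363    ]
uphill corners [0.46394803 0.3328856  0.0997    ] [0.47849738 0.10464257 0.0997    ]
scene downhill [0.61566653 0.11359468 0.0363    ] [0.60037394 0.34216834 0.0363    ]
scene uphill [0.48239609 0.10358748 0.0997    ] [0.46738789 0.3320134  0.0997    ]
top pegtop? L [0.49117087 0.28872125 0.10151875]
top pegtop? R [0.50184569 0.15005211 0.10151875]
scene pegtip R [0.51302262 0.1505252  0.10151875]
scene pegtip L [0.50261193 0.29051231 0.10151875]
scene pegbase R [0.51736193 0.15468287 0.08701782]
scene pegbase L [0.50605281 0.29229691 0.08701782]
holes [array([ 0.49387198, -0.16141143,  0.004     ]), array([ 0.51047135, -0.29951705,  0.004     ])] 0.1390996065316608
corners [array([ 0.58734509, -0.13099707,  0.006     ]), array([ 0.60794487, -0.30661037,  0.006     ]), array([ 0.50104074, -0.32110426,  0.006     ]), array([ 0.47939115, -0.14297055,  0.006     ])] [ 0.54393046 -0.22542056  0.006     ]
fin [array([ 0.53254386, -0.17905317,  0.05      ]), array([ 0.54816704, -0.26402183,  0.05      ])]
-6.8536926797050075
jar [0.5364174  0.00640189 0.05      ] dish [0.50463425 0.43515018 0.04      ]
```

Request:
{"op": "drive_tool", "data": {
  "deltas": [
    [[0.038, -0.038, 0.01], -0.123],
    [[0.038, -0.038, 0.01], -0.123],
    [[0.038, -0.038, 0.01], -0.123],
    [[0.038, -0.038, 0.01], -0.123],
    [[0.038, -0.038, 0.01], -0.123],
    [[0.038, -0.038, 0.01], -0.123],
    [[0.038, -0.038, 0.01], -0.123],
    [[0.038, -0.038, 0.01], -0.123],
    [[0.038, -0.038, 0.01], -0.123],
    [[0.038, -0.038, 0.01], -0.123]
  ]
}}

```text
time_s: 1.15
eef_pos: [0.4717, 0.2068, 0.3199]
eef_rot: [-0.003, 0.678, 0.735, -0.001]
wrist_force: [0.2, 1.5, 0.2]
opening: 0.998
```

```bash
python3 - <<'E'
from h import *
c=snap('wrist','w1'); print(c['eye'],get_obs()['eef_pos'])
E
```

```text
[0.46515822 0.28560573 0.46205561] [0.47699901 0.20158936 0.32126671]
```

View pics/w1.png

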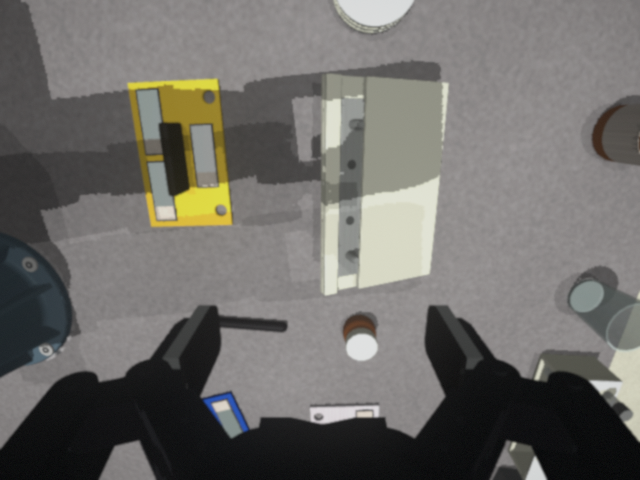

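Request:
{"op": "drive_tool", "data": {
  "deltas": [
    [[0.02, 0.035, -0.035], 0.0],
    [[0.02, 0.035, -0.035], 0.0],
    [[0.0, 0.035, -0.035], 0.0],
    [[0.0, 0.0, 0.0], 0.0],
    [[0.0, 0.0, 0.0], 0.0]
  ]
}}

```text
time_s: 1.7
eef_pos: [0.5219, 0.3048, 0.2142]
eef_rot: [0.002, 0.686, 0.728, 0.001]
wrist_force: [0.6, 0.4, 1.2]
opening: 1.001
```

```bash
python3 - <<'E'
from h import *
c=snap('wrist','w2'); print(c['eye'],get_obs()['eef_pos'])
E
```

```text
[0.51558088 0.38431133 0.35597242] [0.52119601 0.30458342 0.21377968]
```

View pics/w2.png

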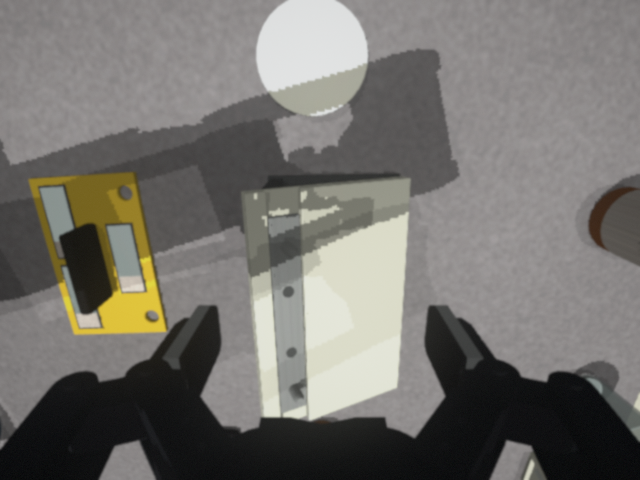

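```bash
python3 - <<'E'
import cv2,numpy as np
a=cv2.imread('pics/w1.png')[65:300,310:380]; b=cv2.imread('pics/w2.png')[170:425,235:320]
A=cv2.resize(a,None,fx=4,fy=2.5,interpolation=3); 
A=cv2.resize(np.rot90(a).copy(),None,fx=3.3,fy=4,interpolation=3)
B=cv2.resize(np.rot90(b).copy(),None,fx=3.1,fy=3.5,interpolation=3)
g=lambda i:np.clip(255*(i/255.)**.7,0,255).astype('uint8')
print(A.shape,B.shape); cv2.imwrite('pics/zA.png',g(A)); cv2.imwrite('pics/zB.png',g(B))
E
```

```text
(280, 776, 3) (298, 790, 3)
```

View pics/zA.png

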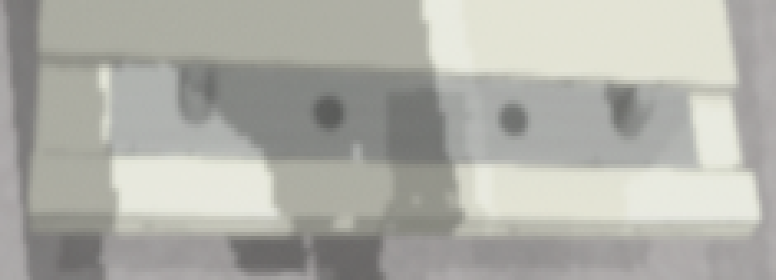

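View pics/zB.png

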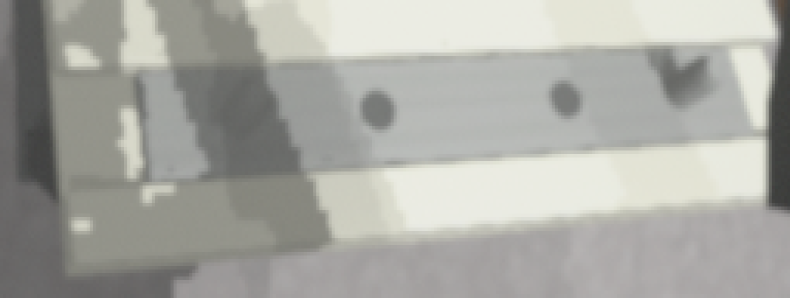

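```bash
cat > b.py <<'E'
from h import *
dl=np.mean([[0.59764,.34390],[.60037,.34217]],0); dr=np.mean([[.61521,.11548],[.61567,.11359]],0)
ul=np.mean([[.46395,.33289],[.46739,.33201]],0); ur=np.mean([[.47850,.10464],[.48240,.10359]],0)
o=np.array([*np.mean([dl,dr,ul,ur],0),.068])
yl=((dl-dr)+(ul-ur)); psi=np.arctan2(-yl[0],yl[1]) # rot of world
psi2=np.arctan2(*((dl+dr-ul-ur)[::-1]))
E
python3 - <<'E'
from b import *
print(o,psi,psi2)
def fr(psi):
    a=np.radians(25); dn=np.array([np.cos(psi),np.sin(psi),0])
    x=-dn*np.cos(a)+np.array([0,0,np.sin(a)]); y=np.array([np.sin(psi),-np.cos(psi),0]); return np.stack([x,y,np.cross(x,y)],1)
B=fr(.07); n=B[:,2]
t=load('top0');s=load('scene0');w1=load('w1');w2=load('w2')
f=lambda x,y:(195+x/6-.4,160+y/6-.4)
zs=lambda x,y:(290+x/5-.4,255+y/4.8-.4)
A=lambda X,Y:(310+69-Y/4+.4,65+X/3.3-.4)
D=lambda X,Y:(235+84-Y/3.5+.4,170+X/3.1-.4)
def show(l,c,m,pts):
    print(l,[np.round(1e3*(B.T@(onplane(c,*m(*p),o,n)-o))[:2],1).tolist() for p in pts])
print('screws then strip ends (L,R), then board corners')
show('top',t,f,[(270,304),(409,297),(122,315),(561,293),(88,88),(600,58),(70,374),(606,352)])
show('sc',s,zs,[(465,241),(347,181),(595,310),(228,130),(498,570),(52,314),(674,275),(228,52)])
show('w1',w1,A,[(329,112),(514,119),(110,108),(692,125),(30,212),(760,225)])
show('w2',w2,D,[(378,110),(566,99),(145,125),(745,95),(68,265)])
print('pegs as base (face)')
show('top',t,f,[(174,318),(500,302)])
show('sc',s,zs,[(540,300),(267,163)])
show('w1',w1,A,[(197,122),(632,135)]);show('w2',w2,D,[(683,105)])
n16=o+.016*n
def show2(l,c,m,pts):
    print(l,[np.round(1e3*(B.T@(onplane(c,*m(*p),n16,n)-o))[:2],1).tolist() for p in pts])
print('pegs tip')
show2('top',t,f,[(174,285),(500,270)]);show2('sc',s,zs,[(546,268),(267,130)]);show2('w1',w1,A,[(200,70),(625,90)])
E
```

```text
[0.54014125 0.22353375 0.068     ] 0.06822278606045083 0.07812261411135998
screws then strip ends (L,R), then board corners
top [[45.4, -29.4], [45.3, 30.4], [47.3, -93.5], [46.9, 95.4], [-72.4, -115.8], [-74.2, 113.1], [75.4, -114.4], [77.1, 114.3]]
sc [[43.9, -27.9], [43.9, 32.7], [42.8, -92.1], [39.8, 94.1], [-75.4, -114.1], [-74.7, 114.9], [72.6, -113.0], [73.4, 116.0]]
w1 [[47.1, -27.5], [46.8, 32.2], [48.5, -91.8], [46.2, 95.5], [76.9, -112.1], [77.1, 115.3]]
w2 [[46.6, -28.4], [46.3, 31.1], [47.4, -92.7], [47.9, 95.4], [76.8, -114.7]]
pegs as base (face)
top [[50.1, -70.7], [50.0, 69.4]]
sc [[35.6, -69.7], [34.3, 69.3]]
w1 [[51.5, -67.0], [50.2, 72.9]]
w2 [[49.7, 71.2]]
pegs tip
top [[43.5, -68.2], [44.0, 71.0]]
sc [[45.8, -68.8], [44.3, 71.8]]
w1 [[46.0, -66.3], [45.4, 65.6]]
```

Request:
{"op": "drive_tool", "data": {
  "deltas": [
    [[0.002, -0.045, 0.0], 0.006],
    [[0.002, -0.045, 0.0], 0.006],
    [[0.002, -0.045, 0.0], 0.006],
    [[0.002, -0.045, 0.0], 0.006],
    [[0.002, -0.045, 0.0], 0.006],
    [[0.002, -0.045, 0.0], 0.006],
    [[0.002, -0.045, 0.0], 0.006],
    [[0.002, -0.045, 0.0], 0.006],
    [[0.002, -0.045, 0.0], 0.006],
    [[0.002, -0.045, 0.0], 0.006]
  ]
}}

```text
time_s: 2.75
eef_pos: [0.5408, -0.1628, 0.232]
eef_rot: [0.014, 0.66, 0.751, 0.008]
wrist_force: [1.0, -0.2, -0.7]
opening: 1.003
```

Request:
{"op": "drive_tool", "data": {
  "deltas": [
    [[0.002, -0.04, 0.0], 0.0],
    [[0.0, -0.02, 0.0], 0.0],
    [[0.0, 0.0, 0.0], 0.0],
    [[0.0, 0.0, 0.0], 0.0]
  ]
}}

```text
time_s: 3.15
eef_pos: [0.5411, -0.2351, 0.2394]
eef_rot: [0.02, 0.664, 0.747, 0.008]
wrist_force: [-0.2, 1.0, -0.0]
opening: 1.004
```

```bash
cat >> h.py <<'E'
def st():
    o=get_obs(); w,x,y,z=o['eef_rot']; from scipy.spatial.transform import Rotation
    M=Rotation.from_quat([x,y,z,w]).as_matrix(); print('t',o['time_s'],'p',np.round(o['eef_pos'],4),'yaw',round(float(np.arctan2(M[1,1],M[0,1])),4),'tz',np.round(M[:,2],3),'F',np.round(o['wrist_force'],1),'T',np.round(o['torque'],2),'op',round(float(o['opening']),3))
E
python3 - <<'E'
from h import *
st(); c=snap('wrist','w3');print(c['eye'])
E
```

```text
t 3.15 p [ 0.5411 -0.2351  0.2394] yaw 0.1179 tz [ 0.04  -0.015 -0.999] F [-0.2  1.  -0. ] T [-0.    0.   -0.01] op 1.004
[ 0.52516521 -0.15407314  0.3796116 ]
```

View pics/w3.png

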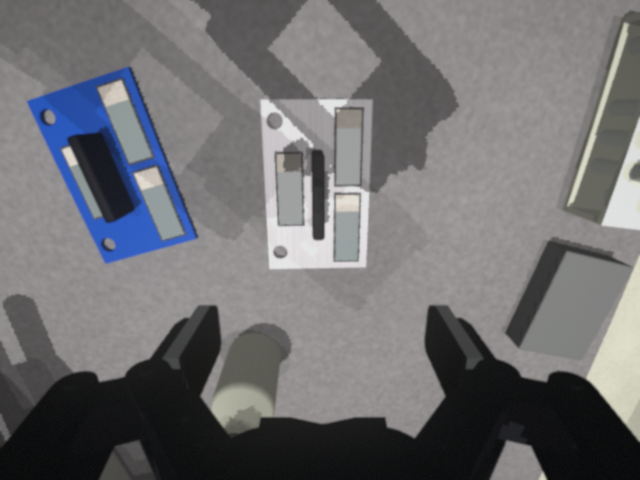

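Request:
{"op": "drive_tool", "data": {
  "deltas": [
    [[0.003, 0.01, -0.03], 0.0],
    [[0.0, 0.0, -0.03], 0.0],
    [[0.0, 0.0, -0.03], 0.0],
    [[0.0, 0.0, 0.0], 0.0],
    [[0.0, 0.0, 0.0], 0.0]
  ]
}}

```text
time_s: 3.7
eef_pos: [0.5461, -0.2187, 0.1526]
eef_rot: [0.024, 0.661, 0.75, 0.009]
wrist_force: [0.7, -0.1, 0.5]
opening: 1.001
```

```bash
python3 - <<'E'
from h import *
st()
E
```

```text
t 3.7 p [ 0.5461 -0.2187  0.1526] yaw 0.126 tz [ 0.047 -0.019 -0.999] F [ 0.7 -0.1  0.5] T [-0.01 -0.   -0.01] op 1.001
```

Request:
{"op": "drive_tool", "data": {
  "deltas": [
    [[0.0, 0.045, 0.0], 0.0],
    [[0.0, 0.045, 0.0], 0.0],
    [[0.0, 0.045, 0.0], 0.0],
    [[0.0, 0.045, 0.0], 0.0],
    [[0.0, 0.0, 0.0], 0.0],
    [[0.0, 0.0, 0.0], 0.0]
  ]
}}

```text
time_s: 4.3
eef_pos: [0.5513, -0.0325, 0.1663]
eef_rot: [0.033, 0.66, 0.75, 0.012]
wrist_force: [1.1, -0.6, 1.1]
opening: 0.995
```

```bash
python3 - <<'E'
from h import *
st()
E
```

```text
t 4.3 p [ 0.5513 -0.0325  0.1663] yaw 0.1286 tz [ 0.065 -0.025 -0.998] F [ 1.1 -0.6  1.1] T [ 0.05 -0.01  0.01] op 0.995
```

Request:
{"op": "drive_tool", "data": {
  "deltas": [
    [[0.0, -0.02, 0.0], 0.0],
    [[0.0, -0.02, 0.0], 0.0],
    [[0.0, -0.02, 0.0], 0.0],
    [[0.0, -0.02, 0.0], 0.0],
    [[0.0, -0.02, 0.0], 0.0],
    [[0.0, -0.02, 0.0], 0.0],
    [[0.0, -0.02, 0.0], 0.0],
    [[0.0, -0.02, 0.0], 0.0],
    [[0.0, 0.0, 0.0], 0.0],
    [[0.0, 0.0, 0.0], 0.0]
  ]
}}

```text
time_s: 5.3
eef_pos: [0.555, -0.2116, 0.1804]
eef_rot: [0.043, 0.663, 0.747, 0.014]
wrist_force: [-0.1, 0.7, -0.6]
opening: 1.001
```

```bash
python3 - <<'E'
from h import *
st()
E
```

```text
t 5.3 p [ 0.555  -0.2116  0.1804] yaw 0.1213 tz [ 0.082 -0.036 -0.996] F [-0.1  0.7 -0.6] T [0.09 0.05 0.  ] op 1.001
```

Request:
{"op": "drive_tool", "data": {
  "deltas": [
    [[0.0, 0.0, 0.0], 0.0],
    [[0.0, 0.0, 0.0], 0.0],
    [[0.0, 0.0, 0.0], 0.0],
    [[0.0, 0.0, 0.0], 0.0],
    [[0.0, 0.0, 0.0], 0.0],
    [[0.0, 0.0, 0.0], 0.0]
  ]
}}

```text
time_s: 5.9
eef_pos: [0.5553, -0.2095, 0.1813]
eef_rot: [0.043, 0.662, 0.748, 0.014]
wrist_force: [-0.1, 0.1, 0.3]
opening: 0.998
```

```bash
python3 - <<'E'
from h import *
st(); print(get_obs()['q'])
E
```

```text
t 5.9 p [ 0.5553 -0.2095  0.1813] yaw 0.1235 tz [ 0.083 -0.035 -0.996] F [-0.1  0.1  0.3] T [0.02 0.04 0.02] op 0.998
[-0.56886205  0.20883684  1.6823036   0.0163809   1.16127771 -0.69648698]
```

Request:
{"op": "drive_tool", "data": {
  "deltas": [
    [[-0.03, 0.0, -0.02], 0.0],
    [[-0.03, 0.0, -0.02], 0.0],
    [[0.0, 0.0, 0.0], 0.0],
    [[0.0, 0.0, 0.0], 0.0]
  ]
}}

```text
time_s: 6.3
eef_pos: [0.4946, -0.2089, 0.141]
eef_rot: [0.044, 0.661, 0.749, 0.015]
wrist_force: [0.1, -0.6, 0.2]
opening: 1.0
```

```bash
python3 - <<'E'
from h import *
st(); print(get_obs()['q'])
E
```

```text
t 6.3 p [ 0.4946 -0.2089  0.141 ] yaw 0.1253 tz [ 0.085 -0.036 -0.996] F [ 0.1 -0.6  0.2] T [-0.02  0.01  0.01] op 1.0
[-0.63382711  0.13583703  1.85767254  0.02452678  1.05778092 -0.76832091]
```

Request:
{"op": "drive_tool", "data": {
  "deltas": [
    [[0.0, 0.0, 0.02], -0.15],
    [[0.0, 0.0, 0.02], -0.15],
    [[0.0, 0.0, 0.0], -0.15],
    [[0.0, 0.0, 0.0], -0.15],
    [[0.0, 0.0, 0.0], -0.15],
    [[0.0, 0.0, 0.0], 0.0]
  ]
}}

```text
time_s: 6.9
eef_pos: [0.5019, -0.211, 0.189]
eef_rot: [0.051, 0.891, 0.451, 0.001]
wrist_force: [0.6, 0.7, -0.3]
opening: 1.002
```

```bash
python3 - <<'E'
from h import *
st(); print(get_obs()['q'])
E
```

```text
t 6.9 p [ 0.5019 -0.211   0.189 ] yaw -0.6305 tz [ 0.048 -0.091 -0.995] F [ 0.6  0.7 -0.3] T [0.02 0.05 0.04] op 1.002
[-0.58659638  0.10212755  1.78890749 -0.05379302  1.16104042  0.06525969]
```

Request:
{"op": "drive_tool", "data": {
  "deltas": [
    [[0.0, 0.0, 0.0], -0.15],
    [[0.0, 0.0, 0.0], -0.15],
    [[0.0, 0.0, 0.0], -0.15],
    [[0.0, 0.0, 0.0], -0.15],
    [[0.0, 0.0, 0.0], -0.15],
    [[0.0, 0.0, 0.0], -0.15],
    [[0.0, 0.0, 0.0], -0.15],
    [[0.0, 0.0, 0.0], -0.15],
    [[0.0, 0.0, 0.0], 0.0]
  ]
}}

```text
time_s: 7.8
eef_pos: [0.5102, -0.2124, 0.1949]
eef_rot: [0.046, 0.99, -0.128, -0.025]
wrist_force: [-0.7, -0.8, 0.4]
opening: 1.001
```

```bash
python3 - <<'E'
from h import *
st(); print(get_obs()['q'])
E
```

```text
t 7.8 p [ 0.5102 -0.2124  0.1949] yaw -1.8267 tz [-0.062 -0.084 -0.995] F [-0.7 -0.8  0.4] T [0.06 0.01 0.01] op 1.001
[-0.54836938  0.18775443  1.678982   -0.1082758   1.28559819  1.31121268]
```

Request:
{"op": "drive_tool", "data": {
  "deltas": [
    [[0.004, -0.002, -0.01], -0.15],
    [[0.004, -0.002, -0.01], -0.15],
    [[0.004, -0.002, -0.01], -0.15],
    [[0.004, -0.002, -0.01], -0.15],
    [[0.004, -0.002, 0.0], -0.15],
    [[0.004, -0.002, 0.0], -0.15],
    [[0.004, -0.0, 0.0], -0.15],
    [[0.004, 0.0, 0.0], -0.14],
    [[0.0, 0.0, 0.0], 0.0]
  ]
}}

```text
time_s: 8.7
eef_pos: [0.5482, -0.2255, 0.1559]
eef_rot: [0.023, 0.755, -0.653, -0.044]
wrist_force: [0.5, 0.2, -0.3]
opening: 0.998
```

```bash
python3 - <<'E'
from h import *
st(); print(get_obs()['q'])
snap('wrist','w4')
E
```

```text
t 8.7 p [ 0.5482 -0.2255  0.1559] yaw -2.9953 tz [-0.095  0.023 -0.995] F [ 0.5  0.2 -0.3] T [ 0.03 -0.06  0.05] op 0.998
[-0.57249812  0.36094988  1.54525954 -0.0334626   1.32815627  2.4340604 ]
```

View pics/w4.png

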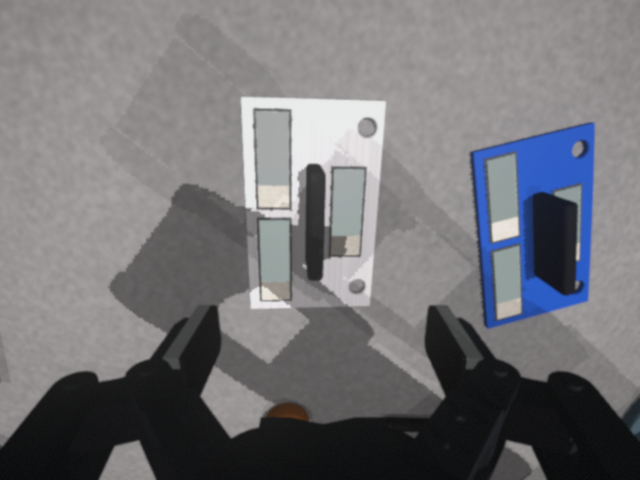

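Request:
{"op": "drive_tool", "data": {
  "deltas": [
    [[-0.003, 0.0, -0.025], -0.014],
    [[-0.003, 0.0, -0.025], -0.013],
    [[0.0, 0.0, -0.025], 0.0],
    [[0.0, 0.0, -0.02], 0.0],
    [[0.0, 0.0, 0.0], 0.0],
    [[0.0, 0.0, 0.0], 0.0]
  ]
}}

```text
time_s: 9.35
eef_pos: [0.5431, -0.2255, 0.0609]
eef_rot: [0.021, 0.762, -0.646, -0.041]
wrist_force: [0.8, 0.3, 0.4]
opening: 0.997
```

```bash
python3 - <<'E'
from h import *
st()
snap('wrist','w5')
E
```

```text
t 9.35 p [ 0.5431 -0.2255  0.0609] yaw -2.9763 tz [-0.09   0.02  -0.996] F [0.8 0.3 0.4] T [-0.02  0.03  0.01] op 0.997
```

View pics/w5.png

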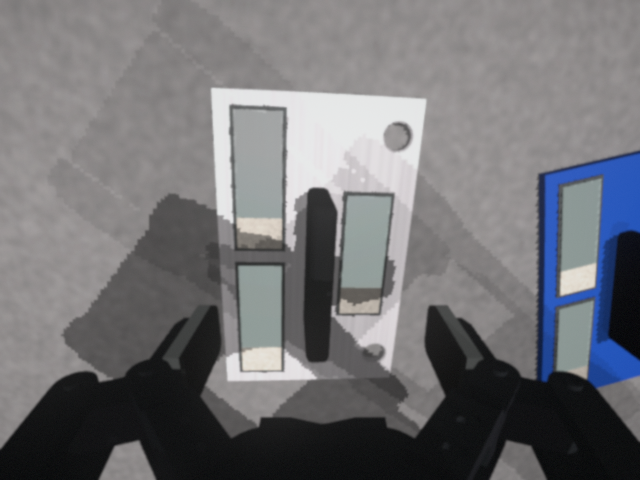

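Request:
{"op": "drive_tool", "data": {
  "deltas": [
    [[-0.001, 0.0, -0.02], -0.05],
    [[0.0, 0.0, -0.02], 0.0],
    [[0.0, 0.0, 0.0], 0.0],
    [[0.0, 0.0, 0.0], 0.0]
  ]
}}

```text
time_s: 9.8
eef_pos: [0.5462, -0.2277, 0.027]
eef_rot: [0.02, 0.747, -0.663, -0.036]
wrist_force: [-0.3, -0.5, -0.0]
opening: 1.0
```

```bash
python3 - <<'E'
from h import *
st()
E
```

```text
t 9.8 p [ 0.5462 -0.2277  0.027 ] yaw -3.0209 tz [-0.08   0.018 -0.997] F [-0.3 -0.5 -0. ] T [-0.02 -0.06 -0.01] op 1.0
```

Request:
{"op": "drive_tool", "data": {
  "deltas": [
    [[-0.004, 0.002, -0.01], 0.0],
    [[0.0, 0.0, 0.0], 0.0]
  ]
}}

```text
time_s: 10.0
eef_pos: [0.5434, -0.2264, 0.0189]
eef_rot: [0.019, 0.748, -0.663, -0.034]
wrist_force: [-0.1, -0.3, -1.3]
opening: 0.998
```

```bash
python3 - <<'E'
from h import *
st()
E
```

```text
t 10.0 p [ 0.5434 -0.2264  0.0189] yaw -3.0196 tz [-0.077  0.016 -0.997] F [-0.1 -0.3 -1.3] T [-0.03 -0.06 -0.  ] op 0.998
```

Good; close.

Request:
{"op": "drive_tool", "data": {
  "deltas": [
    [[0.0, 0.0, -0.001], 0.0],
    [[0.0, 0.0, 0.0], 0.0],
    [[0.0, 0.0, 0.0], 0.0],
    [[0.0, 0.0, 0.0], 0.0],
    [[0.0, 0.0, 0.0], 0.0],
    [[0.0, 0.0, 0.0], 0.0]
  ],
  "gripper": 0.0
}}

```text
time_s: 10.6
eef_pos: [0.5451, -0.227, 0.0218]
eef_rot: [0.019, 0.748, -0.662, -0.032]
wrist_force: [-2.3, 3.9, 12.0]
opening: 0.132
```

```bash
python3 - <<'E'
from h import *
st()
E
```

```text
t 10.6 p [ 0.5451 -0.227   0.0218] yaw -3.0194 tz [-0.073  0.015 -0.997] F [-2.3  3.9 12. ] T [ 0.9  -0.23 -0.07] op 0.132
```

Request:
{"op": "drive_tool", "data": {
  "deltas": [
    [[0.0, 0.0, 0.02], 0.0],
    [[0.0, 0.0, 0.03], 0.0],
    [[0.0, 0.0, 0.03], 0.0],
    [[0.0, 0.0, 0.03], 0.0],
    [[0.0, 0.0, 0.03], 0.0],
    [[0.0, 0.0, 0.03], 0.0],
    [[0.0, 0.0, 0.0], 0.0]
  ]
}}

```text
time_s: 11.3
eef_pos: [0.5413, -0.2239, 0.1937]
eef_rot: [0.019, 0.748, -0.662, -0.037]
wrist_force: [0.3, -0.3, -1.9]
opening: 0.13
```

```bash
python3 - <<'E'
from h import *
st(); snap('wrist','w6'); snap('scene','s6')
E
```

```text
t 11.3 p [ 0.5413 -0.2239  0.1937] yaw -3.0189 tz [-0.08   0.021 -0.997] F [ 0.3 -0.3 -1.9] T [-0.03 -0.15 -0.02] op 0.13
```

View pics/s6.png

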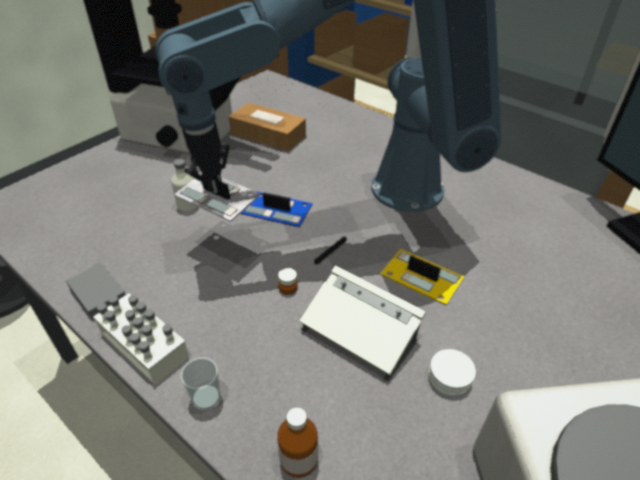

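View pics/w6.png

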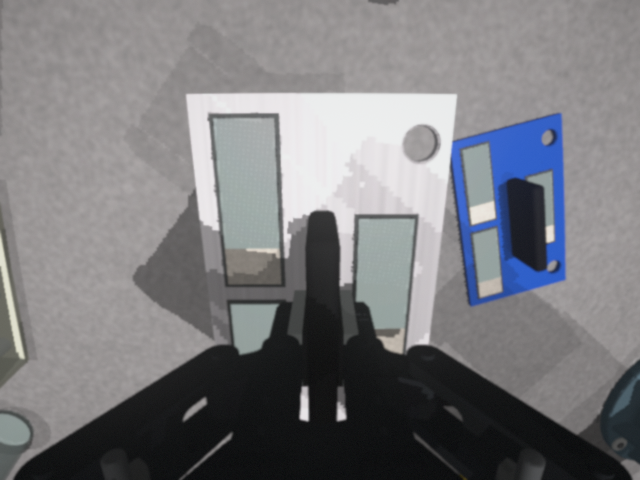

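Request:
{"op": "drive_tool", "data": {
  "deltas": [
    [[0.002, 0.042, 0.0], -0.005],
    [[0.002, 0.042, 0.0], -0.005],
    [[0.002, 0.042, 0.0], -0.005],
    [[0.002, 0.042, 0.0], -0.005],
    [[0.002, 0.042, 0.0], -0.005],
    [[0.002, 0.042, 0.0], -0.005],
    [[0.002, 0.042, 0.0], -0.005],
    [[0.002, 0.042, 0.0], -0.005],
    [[0.002, 0.042, 0.0], -0.005],
    [[0.0, 0.03, 0.0], -0.005]
  ]
}}

```text
time_s: 12.4
eef_pos: [0.5406, 0.1845, 0.1597]
eef_rot: [0.022, 0.736, -0.673, -0.065]
wrist_force: [0.4, -0.3, -3.1]
opening: 0.13
```

Request:
{"op": "drive_tool", "data": {
  "deltas": [
    [[0.0, 0.0, 0.0], 0.0],
    [[0.0, 0.0, 0.0], 0.0]
  ]
}}

```text
time_s: 12.6
eef_pos: [0.5376, 0.1858, 0.155]
eef_rot: [0.025, 0.737, -0.672, -0.068]
wrist_force: [0.1, -0.5, -3.6]
opening: 0.134
```

```bash
python3 - <<'E'
from h import *
st(); snap('top','t7'); snap('scene','s7'); snap('wrist','w7')
E
```

```text
t 12.6 p [0.5376 0.1858 0.155 ] yaw -3.0455 tz [-0.134  0.054 -0.99 ] F [ 0.1 -0.5 -3.6] T [-0.06 -0.14 -0.01] op 0.134
```

View pics/s7.png

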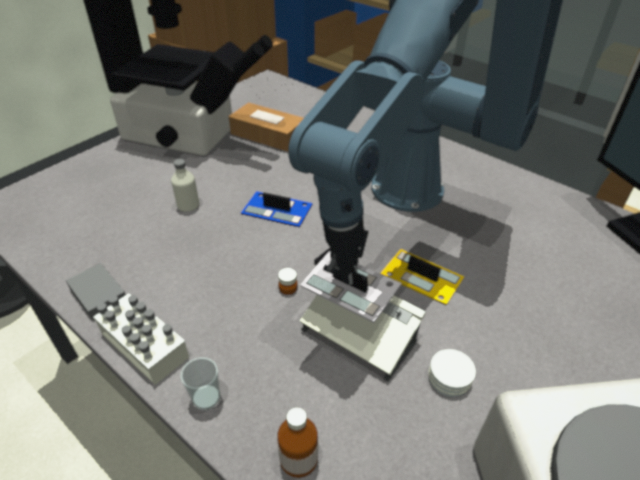

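View pics/t7.png

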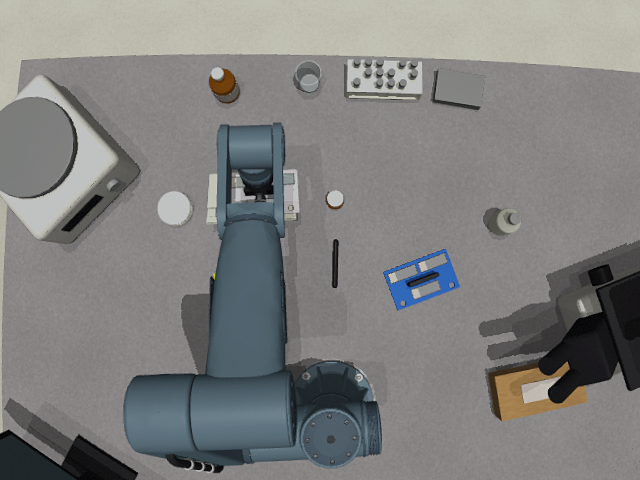

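View pics/w7.png

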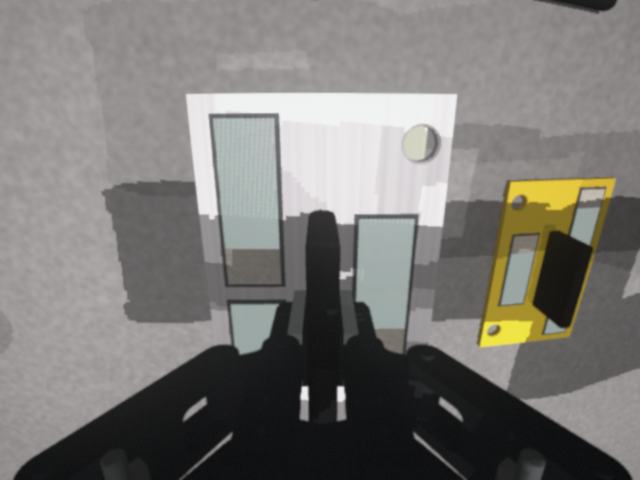

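```bash
python3 - <<'E'
import cv2
a=cv2.imread('pics/w7.png')[80:360,175:470]
cv2.imwrite('pics/z7.png',cv2.resize(a,None,fx=2.1,fy=2.1,interpolation=3))
b=cv2.imread('pics/s7.png')[230:380,285:435]
cv2.imwrite('pics/zs7.png',cv2.resize(b,None,fx=4,fy=4,interpolation=3))
E
```

```text
(no output)
```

View pics/z7.png

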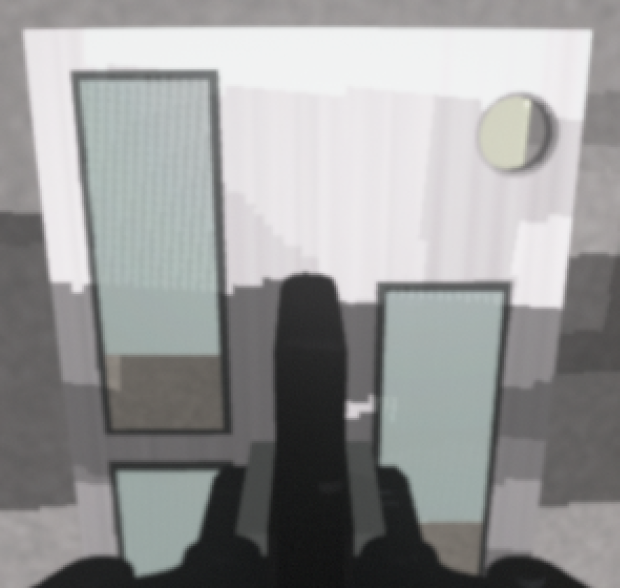

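View pics/zs7.png

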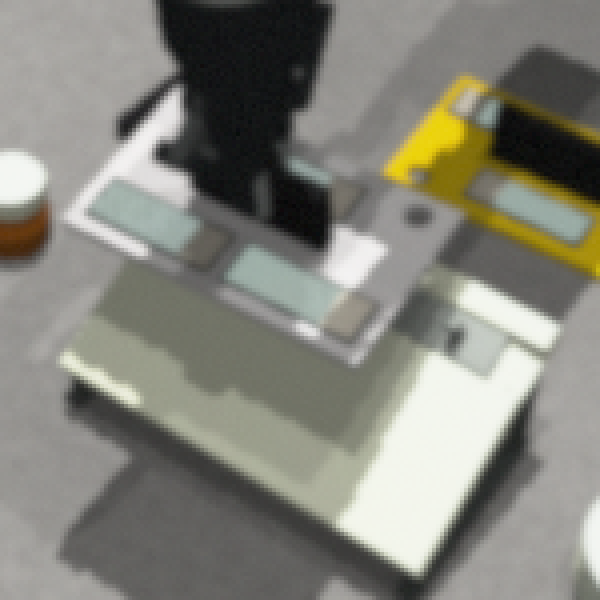

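```bash
cat > fit.py <<'E'
from b import *
from scipy.optimize import least_squares
from scipy.spatial.transform import Rotation as Ro
def tool(o):
    w,x,y,z=o['eef_rot']; return Ro.from_quat([x,y,z,w]).as_matrix(),np.array(o['eef_pos'])
def fr(psi):
    a=np.radians(25); dn=np.array([np.cos(psi),np.sin(psi),0])
    x=-dn*np.cos(a)+np.array([0,0,np.sin(a)]); y=np.array([np.sin(psi),-np.cos(psi),0]); return np.stack([x,y,np.cross(x,y)],1)
B=fr(.07)
def pegs(): # base points in world, -y_b (left) first
    return [o+B@np.array([.045,.0014+s*.07,0]) for s in (-1,1)]
def report(Rt,pt):
    # tray pose in world (origin mid underside). holes in board frame
    M=B.T@Rt
    print('tray x in board',np.round(M[:,0],3),'tilt remaining deg about y',round(np.degrees(np.arctan2(M[0,2],M[2,2])),2),'roll deg',round(np.degrees(np.arctan2(M[1,2],M[2,2])),2),'yaw',round(float(np.arctan2(M[1,0],M[0,0])),4))
    for s,pg in zip((-1,1),pegs()):
        h=pt+Rt@np.array([.042,s*.07,.0]); d=B.T@(h-pg); print('L' if s<0 else 'R','hole under - peg base, board mm',np.round(d*1e3,1),' world hole-tip mm',np.round((h-pg-B[:,2]*.016)*1e3,1))
    for s in (-1,1):
        e=pt+Rt@np.array([.055,s*.09,0]); print('uphill corner board mm',np.round(1e3*(B.T@(e-o)),1))
E
python3 - <<'E'
from fit import *
ob=get_obs(); T,p=tool(ob); st()
w=load('w7'); s=load('s7')
q=lambda X,Y:(175+X/2.1-.25,80+Y/2.1-.25)
z=lambda X,Y:(285+X/4-.4,230+Y/4-.4)
R0=np.stack([T[:,1],T[:,0],-T[:,2]],1)
pts=[(w,(-.055,.09,.006),q(23,28),.5),(w,(.055,.09,.006),q(592,28),.5),(w,(.042,.07,.006),q(517,133),.5),
 (s,(-.055,-.09,.003),z(355,360),1),(s,(.055,-.09,.006),z(468,207),1),(s,(-.055,.09,.004),z(67,217),1),(s,(.042,-.07,.006),z(417,215),1)]
lines=[(w,-.055,q(78,500),0),(w,.055,q(541,500),0)]
def pose(v): return R0@Ro.from_rotvec(v[:3]).as_matrix(), p+T@v[3:]
def res(v):
    Rt,pt=pose(v); r=[]
    for c,P,u,sg in pts: r+=list((np.array(proj(c,pt+Rt@np.array(P)))-u)/sg)
    for c,x,u,_ in lines:
        a=onplane(c,*u,pt+Rt@np.array([0,0,.006]),Rt[:,2]); r.append(((Rt.T@(a-pt))[0]-x)/.0006)
    r+=list(v[:3]/.02); return np.array(r)
f=least_squares(res,[0,0,0,0,0,.02]); print(f.x,f.cost); print(np.round(f.fun,1))
Rt,pt=pose(f.x); np.save('grip.npy',f.x); report(Rt,pt)
E
```

```text
t 12.75 p [0.5385 0.1849 0.1561] yaw -3.0473 tz [-0.132  0.055 -0.99 ] F [ 0.5 -0.3 -1.9] T [-0.08 -0.19  0.01] op 0.131
[0.01358917 0.0089279  0.00154122 0.00094147 0.00116535 0.02086395] 3.024024759891808
[ 0.2  0.2 -0.2 -0.1  0.5 -0.1  0.3  0.9 -0.8  0.4 -1.1  0.5  0.4 -1.1
  0.7  0.1  0.7  0.4  0.1]
tray x in board [ 0.949  0.025 -0.313] tilt remaining deg about y 18.19 roll deg 3.06 yaw 0.0265
L hole under - peg base, board mm [33.6 37.8 47.5]  world hole-tip mm [-14.5 -38.9  42.7]
R hole under - peg base, board mm [28.  37.6 41.8]  world hole-tip mm [-11.8 -38.5  35.2]
uphill corner board mm [ 91.7 -50.5  44.2]
uphill corner board mm [ 84.6 129.3  36.9]
```

Request:
{"op": "drive_tool", "data": {
  "deltas": [
    [[0.005, 0.012, -0.002], -0.009],
    [[0.005, 0.012, -0.005], -0.009],
    [[0.005, 0.012, -0.005], -0.009],
    [[0.0, 0.0, 0.0], 0.0],
    [[0.0, 0.0, 0.0], 0.0]
  ]
}}

```text
time_s: 13.25
eef_pos: [0.5575, 0.2012, 0.1414]
eef_rot: [0.013, 0.735, -0.673, -0.076]
wrist_force: [0.3, 0.1, -2.1]
opening: 0.13
```

```bash
cat > now.py <<'E'
from fit import *
ob=get_obs(); T,p=tool(ob); st(); v=np.load('grip.npy')
R0=np.stack([T[:,1],T[:,0],-T[:,2]],1)
report(R0@Ro.from_rotvec(v[:3]).as_matrix(), p+T@v[3:])
E
python3 now.py
```

```text
t 13.25 p [0.5575 0.2012 0.1414] yaw -3.048 tz [-0.129  0.084 -0.988] F [ 0.3  0.1 -2.1] T [-0.05 -0.12  0.02] op 0.13
tray x in board [ 0.948  0.024 -0.318] tilt remaining deg about y 18.44 roll deg 4.81 yaw 0.0255
L hole under - peg base, board mm [ 9.5 22.4 44.4]  world hole-tip mm [  4.9 -22.1  29.7]
R hole under - peg base, board mm [ 2.8 21.9 34.9]  world hole-tip mm [  7.  -21.4  18.3]
uphill corner board mm [ 67.8 -65.9  41.6]
uphill corner board mm [ 59.2 113.5  29.4]
```

Request:
{"op": "drive_tool", "data": {
  "deltas": [
    [[0.0, 0.02, 0.0], 0.0],
    [[0.0, 0.0, 0.0], 0.0],
    [[0.0, 0.0, 0.0], 0.0]
  ]
}}

```text
time_s: 13.55
eef_pos: [0.5578, 0.2153, 0.1404]
eef_rot: [0.009, 0.74, -0.668, -0.08]
wrist_force: [-0.5, -0.3, -3.2]
opening: 0.132
```

```bash
python3 now.py; python3 -c "
from h import *
o=get_obs();print(o['q'],o['dq'],o['joint_efforts'])"
```

```text
t 13.55 p [0.5578 0.2153 0.1404] yaw -3.0337 tz [-0.13   0.094 -0.987] F [-0.5 -0.3 -3.2] T [-0.07 -0.21  0.  ] op 0.132
tray x in board [ 0.947  0.038 -0.319] tilt remaining deg about y 18.44 roll deg 5.43 yaw 0.0405
L hole under - peg base, board mm [ 9.1  8.8 44.3]  world hole-tip mm [ 4.3 -8.5 29.5]
R hole under - peg base, board mm [ 0.   8.1 34.1]  world hole-tip mm [ 8.2 -7.6 16.4]
uphill corner board mm [ 67.7 -79.2  41.6]
uphill corner board mm [56.  99.9 28.5]
[0.11095337 0.38882949 1.5474051  0.11147183 1.32650317 3.11754215] [ 0.01469102 -0.00012977 -0.00225545  0.01293136  0.00145277 -0.0015982 ] [ 7.93520431e-02 -5.33584321e+01 -3.33336067e+01  6.04822990e-01
  6.96142875e-01  4.57386363e-06]
```

Request:
{"op": "drive_tool", "data": {
  "deltas": [
    [[0.012, 0.001, -0.01], 0.0],
    [[0.012, 0.001, -0.01], 0.0],
    [[0.0, 0.0, -0.01], 0.0],
    [[0.0, 0.0, -0.003], 0.0],
    [[0.0, 0.0, 0.0], 0.0]
  ]
}}

```text
time_s: 14.05
eef_pos: [0.5815, 0.2181, 0.1071]
eef_rot: [0.009, 0.74, -0.668, -0.08]
wrist_force: [1.0, 0.9, -2.2]
opening: 0.127
```

```bash
python3 now.py; python3 -c "
from h import *
o=get_obs();print(o['q'])"
```

```text
t 14.05 p [0.5815 0.2181 0.1071] yaw -3.0319 tz [-0.129  0.094 -0.987] F [ 1.   0.9 -2.2] T [-0.07 -0.07 -0.07] op 0.127
tray x in board [ 0.947  0.04  -0.32 ] tilt remaining deg about y 18.47 roll deg 5.4 yaw 0.0424
L hole under - peg base, board mm [-26.5   7.8  24.1]  world hole-tip mm [27.9 -5.8 -3.8]
R hole under - peg base, board mm [-35.8   7.1  14.1]  world hole-tip mm [ 32.   -4.9 -16.9]
uphill corner board mm [ 32.2 -80.2  21.4]
uphill corner board mm [20.2 98.9  8.5]
[0.11144645 0.47533057 1.5000178  0.11216723 1.28709407 3.11178522]
```

Request:
{"op": "drive_tool", "data": {
  "deltas": [
    [[0.0, 0.0, -0.009], 0.0],
    [[0.0, 0.0, -0.005], 0.0],
    [[0.0, 0.0, -0.005], 0.0]
  ]
}}

```text
time_s: 14.35
eef_pos: [0.5825, 0.2192, 0.0902]
eef_rot: [0.007, 0.74, -0.667, -0.079]
wrist_force: [0.8, 4.3, 8.2]
opening: 0.128
```

```bash
python3 now.py
```

```text
t 14.35 p [0.5825 0.2192 0.0902] yaw -3.0318 tz [-0.125  0.095 -0.988] F [0.8 4.3 8.2] T [ 0.06  0.5  -0.19] op 0.128
tray x in board [ 0.945  0.04  -0.324] tilt remaining deg about y 18.71 roll deg 5.5 yaw 0.0424
L hole under - peg base, board mm [-34.7   6.7   9.2]  world hole-tip mm [ 28.9  -4.7 -20.9]
R hole under - peg base, board mm [-44.1   6.1  -1.1]  world hole-tip mm [ 33.1  -3.7 -34.1]
uphill corner board mm [ 24.  -81.2   6.4]
uphill corner board mm [11.8 97.9 -6.7]
```

Request:
{"op": "drive_tool", "data": {
  "deltas": [
    [[0.0, 0.0, -0.005], 0.0],
    [[0.0, 0.0, -0.005], 0.0]
  ]
}}

```text
time_s: 14.55
eef_pos: [0.5846, 0.2202, 0.086]
eef_rot: [0.005, 0.741, -0.667, -0.078]
wrist_force: [-4.0, -3.0, 28.4]
opening: 0.129
```

```bash
python3 now.py; python3 -c "
from h import *
snap('scene','s8');snap('wrist','w8')
import cv2
b=cv2.imread('pics/s8.png')[230:380,285:435]
cv2.imwrite('pics/zs8.png',cv2.resize(b,None,fx=4,fy=4,interpolation=3))"
```

```text
t 14.55 p [0.5846 0.2202 0.086 ] yaw -3.0308 tz [-0.121  0.096 -0.988] F [-4.  -3.  28.4] T [-0.98  3.02  0.38] op 0.129
tray x in board [ 0.944  0.041 -0.328] tilt remaining deg about y 18.94 roll deg 5.55 yaw 0.0436
L hole under - peg base, board mm [-38.4   6.    6.1]  world hole-tip mm [ 31.   -3.8 -25.2]
R hole under - peg base, board mm [-48.    5.2  -4.1]  world hole-tip mm [ 35.3  -2.8 -38.5]
uphill corner board mm [ 20.2 -82.    3.3]
uphill corner board mm [ 7.9 97.1 -9.8]
```

View pics/zs8.png

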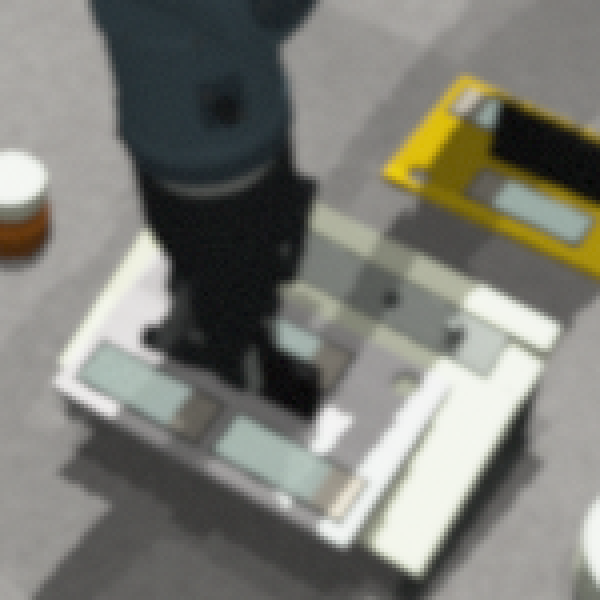

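View pics/w8.png

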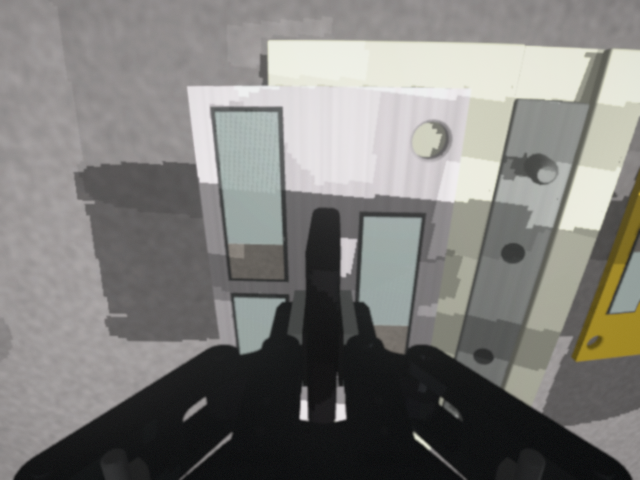

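Request:
{"op": "drive_tool", "data": {
  "deltas": [
    [[0.0, 0.0, 0.02], 0.0],
    [[0.0, 0.0, 0.02], 0.0],
    [[-0.01, 0.003, 0.01], 0.0],
    [[-0.01, 0.003, 0.0], 0.0],
    [[-0.005, 0.0, 0.0], 0.0],
    [[0.0, 0.0, 0.0], 0.0],
    [[0.0, 0.0, 0.0], 0.0]
  ]
}}

```text
time_s: 15.35
eef_pos: [0.5585, 0.2236, 0.1374]
eef_rot: [0.003, 0.742, -0.665, -0.078]
wrist_force: [-0.0, 0.2, -3.6]
opening: 0.133
```

```bash
python3 now.py; python3 -c "
from h import *
snap('scene','s9');snap('wrist','w9')
import cv2
b=cv2.imread('pics/s9.png')[230:380,285:435]
cv2.imwrite('pics/zs9.png',cv2.resize(b,None,fx=4,fy=4,interpolation=3))
a=cv2.imread('pics/w9.png')[60:360,175:475]
cv2.imwrite('pics/z9.png',cv2.resize(a,None,fx=2,fy=2,interpolation=3))
"
```

```text
t 15.35 p [0.5585 0.2236 0.1374] yaw -3.0262 tz [-0.119  0.099 -0.988] F [-0.   0.2 -3.6] T [-0.12 -0.13  0.02] op 0.133
tray x in board [ 0.943  0.046 -0.331] tilt remaining deg about y 19.1 roll deg 5.73 yaw 0.0485
L hole under - peg base, board mm [ 6.9  0.9 41.9]  world hole-tip mm [ 4.7 -0.5 26.4]
R hole under - peg base, board mm [-3.5  0.1 31.5]  world hole-tip mm [ 9.7  0.6 12.6]
uphill corner board mm [ 65.7 -87.   39.1]
uphill corner board mm [52.3 92.  25.7]
```

View pics/zs9.png

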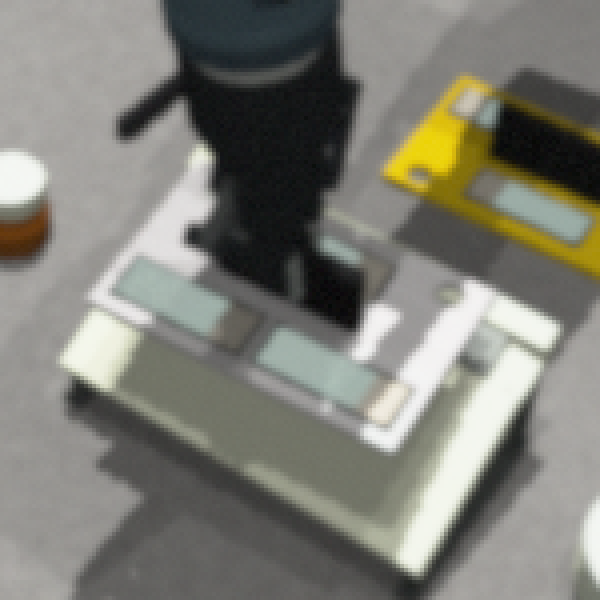

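View pics/z9.png

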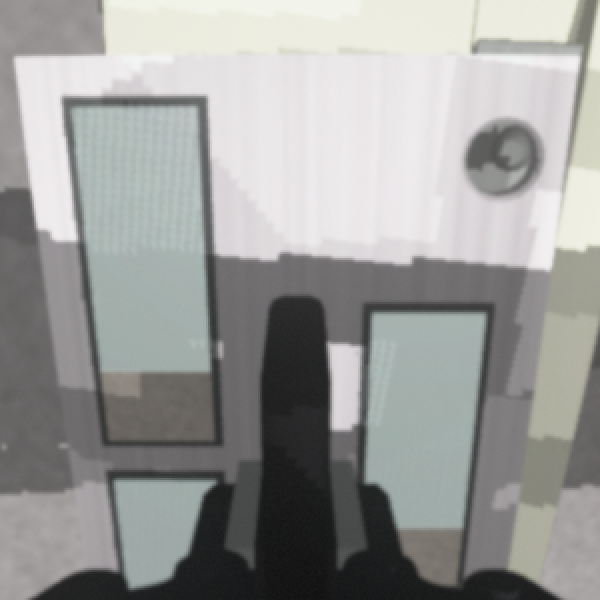

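```bash
cat > refit.py <<'E'
from fit import *
def refit(w,s,W,S,lines,ob):
    T,p=tool(ob); R0=np.stack([T[:,1],T[:,0],-T[:,2]],1)
    pts=[(w,P,u,.5) for P,u in W]+[(s,P,u,1.) for P,u in S]
    def pose(v): return R0@Ro.from_rotvec(v[:3]).as_matrix(), p+T@v[3:]
    def res(v):
        Rt,pt=pose(v); r=[]
        for c,P,u,sg in pts: r+=list((np.array(proj(c,pt+Rt@np.array(P)))-u)/sg)
        for x,u in lines:
            a=onplane(w,*u,pt+Rt@np.array([0,0,.006]),Rt[:,2]); r.append(((Rt.T@(a-pt))[0]-x)/.0006)
        r+=list(v[:3]/.1); return np.array(r)
    f=least_squares(res,[0,0,0,0,0,.02]); print(np.round(f.x,4),f.cost); print(np.round(f.fun,1))
    np.save('grip.npy',f.x); report(*pose(f.x))
    return pose(f.x)
E
python3 - <<'E'
from refit import *
w=load('w9');s=load('s9')
q=lambda X,Y:(175+X/2-.25,60+Y/2-.25)
z=lambda X,Y:(285+X/4-.4,230+Y/4-.4)
refit(w,s,[((-.055,.09,.006),q(15,57)),((.055,.09,.006),q(583,71)),((.042,.07,.006),q(503,157))],
 [((-.055,-.09,.003),z(392,450)),((.055,-.09,.006),z(494,284)),((-.055,.09,.004),z(90,298)),((.042,-.07,.006),z(449,292))],
 [(-.055,q(67,490)),(.055,q(517,500))],get_obs())
e,n=None,None
c=w
# where pegs project
for pg in pegs():
    print('peg tip px wrist',proj(w,pg+B[:,2]*.016),'base',proj(w,pg))
E
```

```text
[ 0.0706  0.0562 -0.0106  0.0025  0.0014  0.0192] 73.71674612098545
[ 0.9 -1.3 -3.1 -7.   2.2  8.3  0.5 -0.5  1.6  2.4  0.1 -1.1  1.1  0.5
 -0.3  0.4  0.7  0.6 -0.1]
tray x in board [ 0.927  0.03  -0.374] tilt remaining deg about y 21.91 roll deg 2.43 yaw 0.0326
L hole under - peg base, board mm [ 4.6  1.7 38. ]  world hole-tip mm [ 5.2 -1.3 21.9]
R hole under - peg base, board mm [-1.4  1.5 34.5]  world hole-tip mm [ 9.2 -0.9 16.2]
uphill corner board mm [ 62.5 -86.5  33.7]
uphill corner board mm [54.8 93.3 29.1]
peg tip px wrist (np.float64(391.465166988168), np.float64(364.5485500993742)) base (np.float64(395.1630183679657), np.float64(348.5148867543362))
peg tip px wrist (np.float64(428.14832107811543), np.float64(138.96553263041926)) base (np.float64(430.050844191043), np.float64(134.93172976047256))
```

```bash
python3 -c "
import cv2
a=cv2.imread('pics/w9.png')[75:175,380:480]
cv2.imwrite('pics/z9b.png',cv2.resize(a,None,fx=6,fy=6,interpolation=3))
"
```

```text
(no output)
```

View pics/z9b.png

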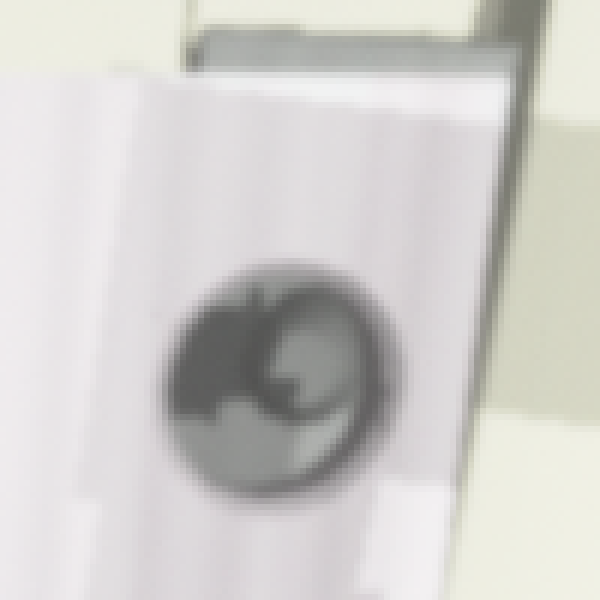

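```bash
python3 - <<'E'
from refit import *
w=load('w9');s=load('s9');s0=load('scene0')
q=lambda X,Y:(175+X/2-.25,60+Y/2-.25)
z=lambda X,Y:(285+X/4-.4,230+Y/4-.4)
refit(w,s,[((-.055,.09,.006),q(15,57)),((.055,.09,.006),(465.2,86.9)),((.042,.07,.006),(427.4,138.2))],
 [((-.055,-.09,.003),z(392,450)),((.055,-.09,.006),z(494,284)),((-.055,.09,.004),z(90,298)),((.042,-.07,.006),z(449,292))],
 [(-.055,q(67,490)),(.055,q(517,500))],get_obs())
for d in (0,.016):
  print('R peg by wrist',d,np.round(1e3*(B.T@(onplane(w,432.9,133.6,o+B[:,2]*d,B[:,2])-o)),1))
for pg in pegs():
    print('scene0 peg tip',proj(s0,pg+B[:,2]*.016),'base',proj(s0,pg))
E
python3 -c "
import cv2
a=cv2.imread('pics/scene0.png')[265:325,330:430]
cv2.imwrite('pics/zp.png',cv2.resize(a,None,fx=8,fy=8,interpolation=3))"
```

```text
[0.0718 0.0211 0.0036 0.0034 0.0021 0.0193] 9.792829957372692
[-0.6 -1.5 -0.7 -0.  -0.3  1.4  0.9 -0.5  1.3  0.9 -0.1 -0.3  0.8 -0.6
 -2.5 -1.8  0.7  0.2  0. ]
tray x in board [ 0.938  0.047 -0.342] tilt remaining deg about y 19.94 roll deg 2.26 yaw 0.0501
L hole under - peg base, board mm [ 6.6  3.4 38.4]  world hole-tip mm [ 3.8 -3.1 23.1]
R hole under - peg base, board mm [-1.4  3.1 35.8]  world hole-tip mm [ 9.8 -2.4 17.4]
uphill corner board mm [ 64.9 -84.6  34.4]
uphill corner board mm [54.7 95.1 31. ]
R peg by wrist 0 [46.3 72.2  0. ]
R peg by wrist 0.016 [46.8 74.1 16. ]
scene0 peg tip (np.float64(398.55222491405436), np.float64(310.70429914137196)) base (np.float64(399.3501393644662), np.float64(313.1383979993145))
scene0 peg tip (np.float64(343.30168276169206), np.float64(281.51275090122715)) base (np.float64(344.75194809261956), np.float64(284.18645299061393))
```

View pics/zp.png

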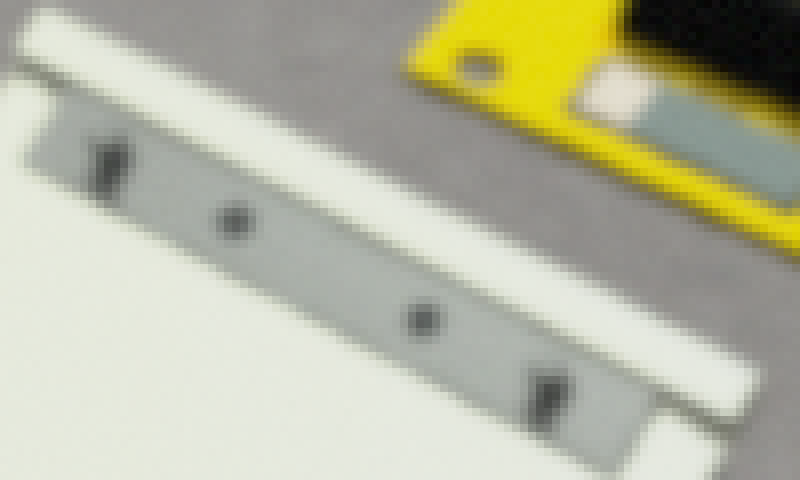

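Request:
{"op": "drive_tool", "data": {
  "deltas": [
    [[-0.004, 0.003, -0.008], -0.005],
    [[-0.004, 0.0, -0.008], 0.0],
    [[0.0, 0.0, 0.0], 0.0],
    [[0.0, 0.0, 0.0], 0.0]
  ]
}}

```text
time_s: 15.85
eef_pos: [0.5497, 0.2246, 0.1179]
eef_rot: [0.002, 0.741, -0.666, -0.08]
wrist_force: [0.2, 0.7, -2.8]
opening: 0.132
```

```bash
python3 now.py; python3 -c "
from h import *
print(get_obs()['q'])
snap('scene','s10');snap('wrist','w10')
import cv2
b=cv2.imread('pics/s10.png')[230:380,285:435]
a=cv2.imread('pics/w10.png')[75:175,380:480]
cv2.imwrite('pics/z10.png',cv2.hconcat([cv2.resize(b,(400,400),interpolation=3),cv2.resize(a,(400,400),interpolation=3)]))
"
```

```text
t 15.85 p [0.5497 0.2246 0.1179] yaw -3.0288 tz [-0.121  0.102 -0.987] F [ 0.2  0.7 -2.8] T [-0.09 -0.16 -0.  ] op 0.132
tray x in board [ 0.939  0.044 -0.34 ] tilt remaining deg about y 19.82 roll deg 2.44 yaw 0.0473
L hole under - peg base, board mm [ 6.4  1.5 17.4]  world hole-tip mm [-5.1 -1.9  3.9]
R hole under - peg base, board mm [-1.4  1.3 14.2]  world hole-tip mm [ 0.6 -1.3 -2.2]
uphill corner board mm [ 64.7 -86.4  13.4]
uphill corner board mm [54.7 93.2  9.3]
[0.1238067  0.39921168 1.58355584 0.12237866 1.2696149  3.11618934]
```

View pics/z10.png

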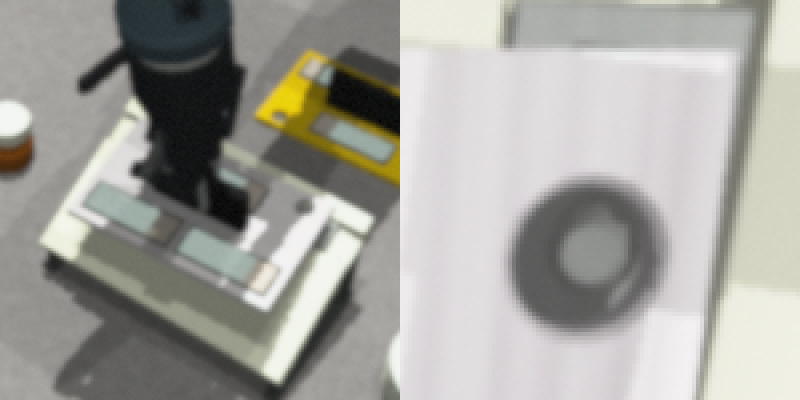

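Request:
{"op": "drive_tool", "data": {
  "deltas": [
    [[0.003, 0.0, -0.001], -0.003],
    [[0.003, 0.0, -0.001], 0.0],
    [[0.0, 0.0, 0.0], 0.0]
  ]
}}

```text
time_s: 16.25
eef_pos: [0.5531, 0.2245, 0.1163]
eef_rot: [0.005, 0.74, -0.668, -0.083]
wrist_force: [-3.0, 1.1, 1.5]
opening: 0.127
```

```bash
cat > look.sh <<'X'
python3 now.py; python3 -c "
from h import *
import sys
t='$1'
print(get_obs()['q'][5])
snap('scene','s'+t);snap('wrist','w'+t)
import cv2
b=cv2.imread('pics/s%s.png'%t)[270:340,350:420]
a=cv2.imread('pics/w%s.png'%t)[75:175,380:480]
cv2.imwrite('pics/z%s.png'%t,cv2.hconcat([cv2.resize(b,(400,400),interpolation=3),cv2.resize(a,(400,400),interpolation=3)]))
"
X
bash look.sh 11
```

```text
t 16.25 p [0.5531 0.2245 0.1163] yaw -3.0318 tz [-0.129  0.103 -0.986] F [-3.   1.1  1.5] T [-0.18  0.75 -0.26] op 0.127
tray x in board [ 0.942  0.041 -0.333] tilt remaining deg about y 19.36 roll deg 2.48 yaw 0.044
L hole under - peg base, board mm [ 2.7  1.7 17.8]  world hole-tip mm [-1.5 -1.8  2.8]
R hole under - peg base, board mm [-4.7  1.4 14.3]  world hole-tip mm [ 3.7 -1.2 -3.5]
uphill corner board mm [ 61.  -86.4  14. ]
uphill corner board mm [51.5 93.3  9.5]
3.118508304915634
```

View pics/z11.png

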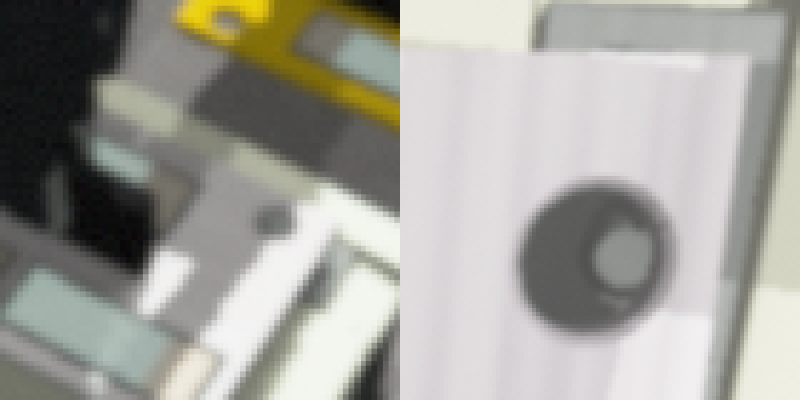

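Request:
{"op": "drive_tool", "data": {
  "deltas": [
    [[-0.001, 0.0, -0.004], 0.0],
    [[-0.001, 0.0, -0.003], 0.0],
    [[0.0, 0.0, 0.0], 0.0]
  ]
}}

```text
time_s: 16.65
eef_pos: [0.5528, 0.2255, 0.1136]
eef_rot: [0.003, 0.74, -0.668, -0.082]
wrist_force: [-6.2, -1.8, 2.7]
opening: 0.13
```

```bash
bash look.sh 12
```

```text
t 16.65 p [0.5528 0.2255 0.1136] yaw -3.032 tz [-0.125  0.104 -0.987] F [-6.2 -1.8  2.7] T [-0.71  1.37 -0.25] op 0.13
tray x in board [ 0.941  0.041 -0.336] tilt remaining deg about y 19.58 roll deg 2.53 yaw 0.0439
L hole under - peg base, board mm [ 1.6  0.7 15.1]  world hole-tip mm [-1.8 -0.8 -0.1]
R hole under - peg base, board mm [-5.8  0.4 11.6]  world hole-tip mm [ 3.4 -0.2 -6.5]
uphill corner board mm [ 59.9 -87.4  11.2]
uphill corner board mm [50.4 92.3  6.7]
3.118511511450319
```

View pics/z12.png

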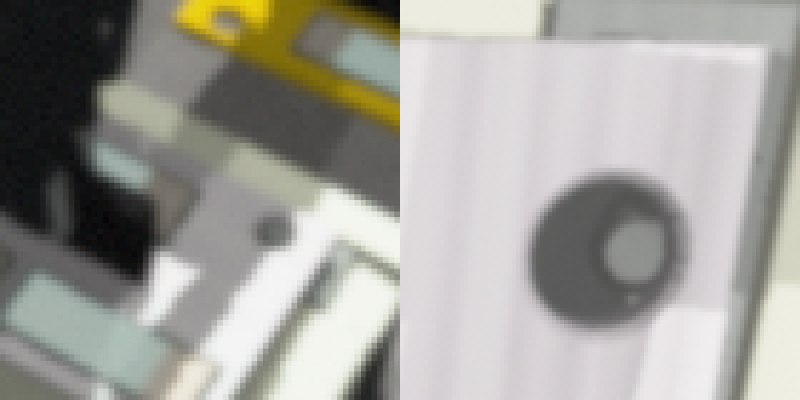

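Request:
{"op": "drive_tool", "data": {
  "deltas": [
    [[-0.001, 0.0, -0.005], 0.0],
    [[-0.001, 0.0, -0.005], 0.0],
    [[0.0, 0.0, 0.0], 0.0]
  ]
}}

```text
time_s: 17.05
eef_pos: [0.5519, 0.2268, 0.1106]
eef_rot: [0.002, 0.74, -0.667, -0.082]
wrist_force: [-7.1, -2.2, -0.2]
opening: 0.128
```

```bash
bash look.sh 13
```

```text
t 17.05 p [0.5519 0.2268 0.1106] yaw -3.031 tz [-0.124  0.105 -0.987] F [-7.1 -2.2 -0.2] T [-0.73  1.56 -0.2 ] op 0.128
tray x in board [ 0.94   0.042 -0.338] tilt remaining deg about y 19.65 roll deg 2.63 yaw 0.0449
L hole under - peg base, board mm [ 1.2 -0.7 12.1]  world hole-tip mm [-2.8  0.5 -3. ]
R hole under - peg base, board mm [-6.4 -0.9  8.4]  world hole-tip mm [ 2.5  1.1 -9.6]
uphill corner board mm [ 59.5 -88.7   8.2]
uphill corner board mm [49.7 91.   3.5]
3.117576882051984
```

View pics/z13.png

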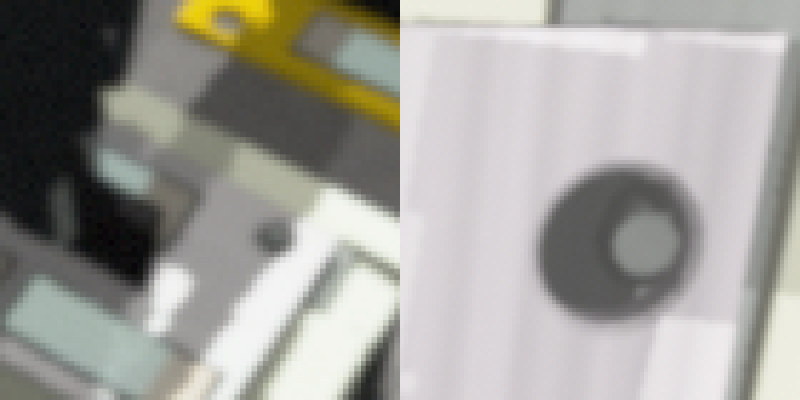

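Request:
{"op": "drive_tool", "data": {
  "deltas": [
    [[-0.002, -0.001, -0.008], 0.0],
    [[-0.001, 0.0, -0.006], 0.0],
    [[0.0, 0.0, 0.0], 0.0]
  ]
}}

```text
time_s: 17.45
eef_pos: [0.5482, 0.2249, 0.1028]
eef_rot: [0.004, 0.74, -0.668, -0.083]
wrist_force: [-4.6, 0.5, 0.6]
opening: 0.125
```

```bash
bash look.sh 14
```

```text
t 17.45 p [0.5482 0.2249 0.1028] yaw -3.0328 tz [-0.128  0.105 -0.986] F [-4.6  0.5  0.6] T [ 0.16  1.02 -0.55] op 0.125
tray x in board [ 0.942  0.04  -0.334] tilt remaining deg about y 19.43 roll deg 2.59 yaw 0.0429
L hole under - peg base, board mm [1.3 0.9 3.6]  world hole-tip mm [ -6.3  -1.4 -10.7]
R hole under - peg base, board mm [-6.   0.7 -0.1]  world hole-tip mm [ -1.3  -0.8 -17.1]
uphill corner board mm [ 59.6 -87.1  -0.2]
uphill corner board mm [50.2 92.6 -5. ]
3.1156750196512117
```

View pics/z14.png

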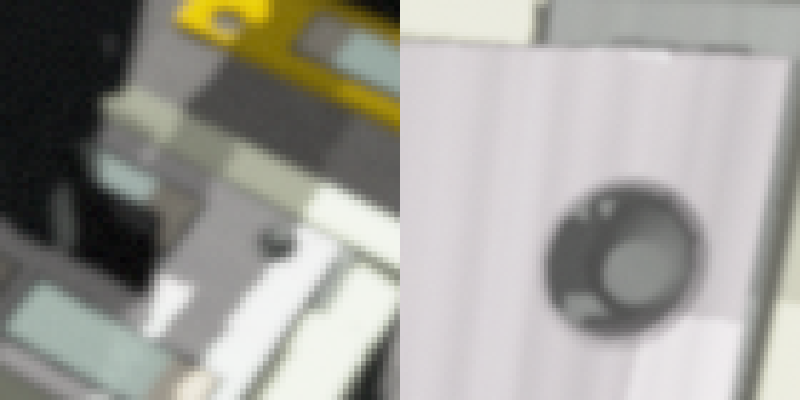

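```bash
python3 -c "
import cv2
a=cv2.imread('pics/s14.png')[280:335,340:430]
cv2.imwrite('pics/z14b.png',cv2.resize(a,None,fx=8.5,fy=8.5,interpolation=3))"
```

```text
(no output)
```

View pics/z14b.png

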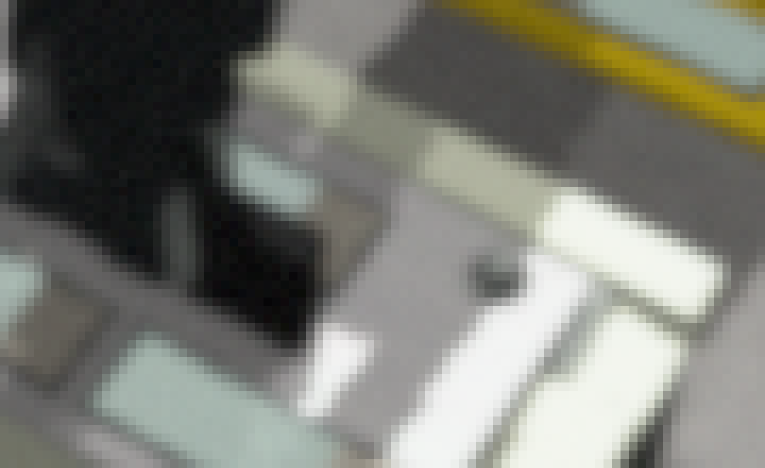

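View pics/w14.png

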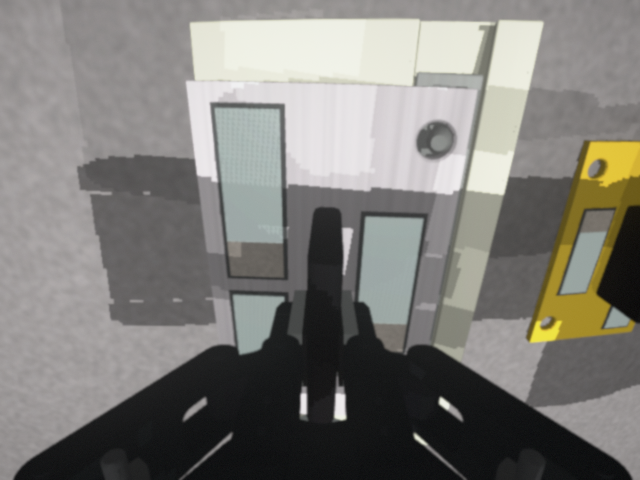

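Request:
{"op": "drive_tool", "data": {
  "deltas": [
    [[-0.001, -0.001, -0.006], 0.0],
    [[0.0, 0.0, -0.004], 0.0]
  ]
}}

```text
time_s: 17.75
eef_pos: [0.5489, 0.2241, 0.0996]
eef_rot: [0.003, 0.739, -0.669, -0.083]
wrist_force: [-12.8, -6.9, 26.7]
opening: 0.132
```

```bash
python3 now.py
```

```text
t 17.75 p [0.5489 0.2241 0.0996] yaw -3.0354 tz [-0.127  0.107 -0.986] F [-12.8  -6.9  26.7] T [-0.19  4.52 -0.36] op 0.132
tray x in board [ 0.941  0.038 -0.335] tilt remaining deg about y 19.5 roll deg 2.74 yaw 0.0402
L hole under - peg base, board mm [-0.7  1.5  1.1]  world hole-tip mm [ -5.5  -1.9 -13.8]
R hole under - peg base, board mm [-7.8  1.3 -3. ]  world hole-tip mm [ -0.8  -1.4 -20.6]
uphill corner board mm [ 57.5 -86.5  -2.6]
uphill corner board mm [48.4 93.1 -8. ]
```

Request:
{"op": "drive_tool", "data": {
  "deltas": [
    [[0.0, 0.0, 0.0], 0.0],
    [[0.0, 0.0, 0.0], 0.0],
    [[0.0, 0.0, 0.0], 0.0],
    [[0.0, 0.0, 0.0], 0.0]
  ],
  "gripper": 0.6
}}

```text
time_s: 18.15
eef_pos: [0.5533, 0.2241, 0.1027]
eef_rot: [-0.001, 0.739, -0.669, -0.08]
wrist_force: [-0.5, -0.2, -0.1]
opening: 0.598
```

```bash
python3 -c "
from h import *
st();snap('scene','s15');snap('wrist','w15')
import cv2
a=cv2.imread('pics/s15.png')[240:390,285:435]
cv2.imwrite('pics/z15.png',cv2.resize(a,None,fx=4,fy=4,interpolation=3))"
```

```text
t 18.15 p [0.5533 0.2241 0.1027] yaw -3.0362 tz [-0.117  0.108 -0.987] F [-0.5 -0.2 -0.1] T [-0.02 -0.01 -0.02] op 0.598
```

View pics/z15.png

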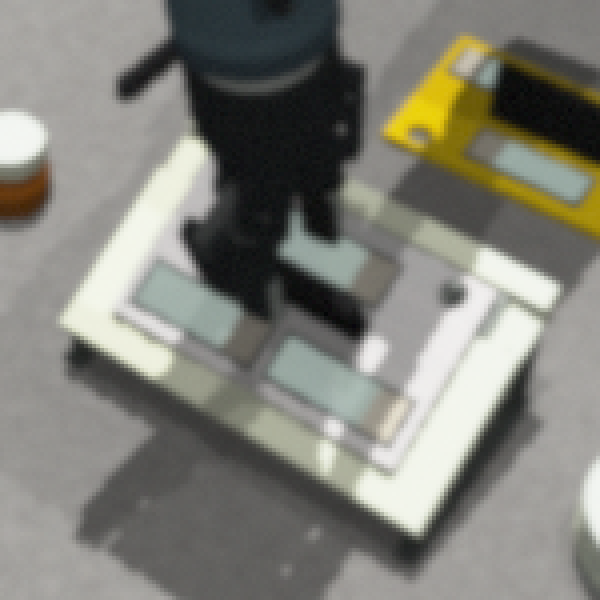

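View pics/w15.png

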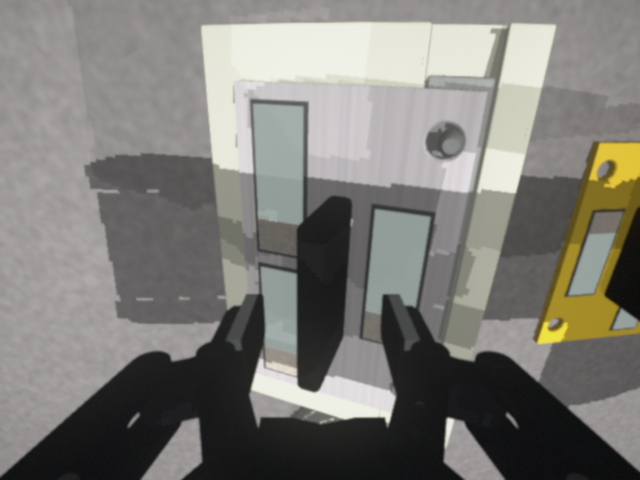

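Request:
{"op": "drive_tool", "data": {
  "deltas": [
    [[0.003, 0.0, 0.025], 0.0],
    [[0.003, 0.0, 0.03], 0.0],
    [[0.0, 0.0, 0.03], 0.0],
    [[0.0, 0.0, 0.03], 0.0],
    [[-0.02, 0.0, 0.03], 0.0],
    [[0.0, 0.0, 0.0], 0.0]
  ]
}}

```text
time_s: 18.85
eef_pos: [0.5367, 0.2161, 0.248]
eef_rot: [-0.002, 0.743, -0.664, -0.085]
wrist_force: [0.3, 0.6, 0.4]
opening: 0.603
```

```bash
python3 -c "
from h import *
st();snap('scene','s16');snap('wrist','w16')
import cv2
a=cv2.imread('pics/s16.png')[240:390,285:435]
cv2.imwrite('pics/z16.png',cv2.resize(a,None,fx=4,fy=4,interpolation=3))"
```

```text
t 18.85 p [0.5367 0.2161 0.248 ] yaw -3.0217 tz [-0.124  0.116 -0.985] F [0.3 0.6 0.4] T [-0.06 -0.05  0.02] op 0.603
```

View pics/z16.png

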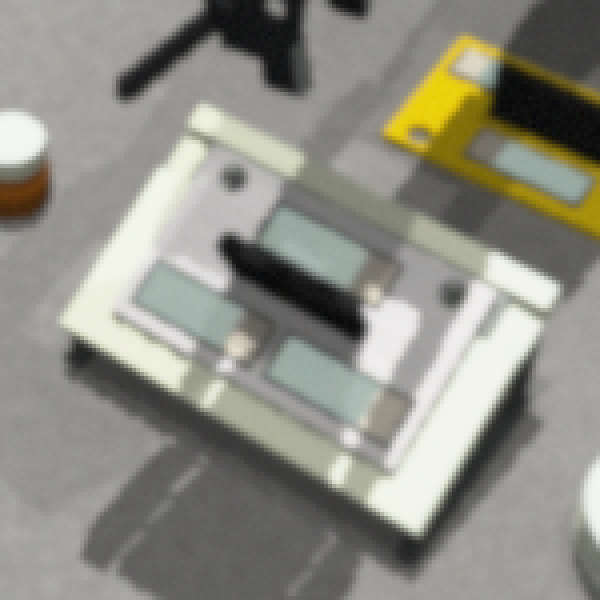

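View pics/w16.png

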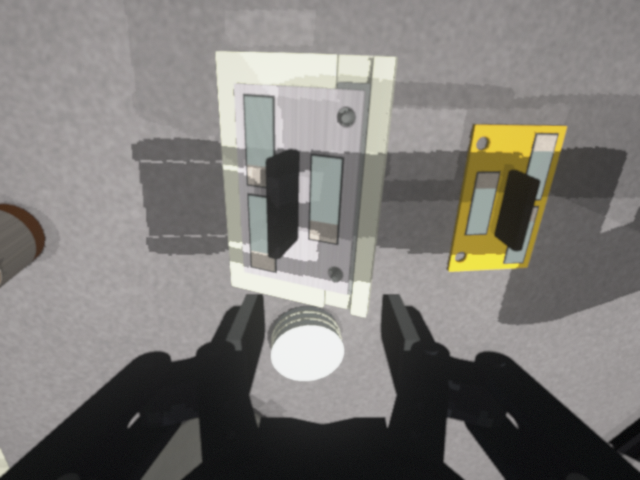

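```bash
python3 -c "
import cv2
a=cv2.imread('pics/w16.png')[70:310,215:385]
cv2.imwrite('pics/z16w.png',cv2.resize(a,None,fx=2.5,fy=2.5,interpolation=3))"
```

```text
(no output)
```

View pics/z16w.png

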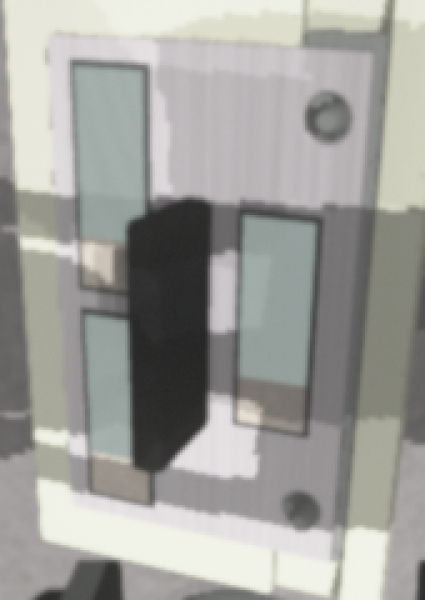

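```bash
python3 - <<'E'
from fit import *
w=load('w16');s=load('s16')
q=lambda X,Y:(215+X/2.5-.3,70+Y/2.5-.3)
z=lambda X,Y:(285+X/4-.4,240+Y/4-.4)
W=[((-.055,.09),q(50,35)),((.055,.09),q(373,52)),((.055,-.09),q(333,560)),((-.055,-.09),q(75,505)),((.042,.07),q(328,117)),((.042,-.07),q(302,511))]
S=[((-.055,-.09),z(389,466)),((.055,-.09),z(498,291)),((-.055,.09),z(116,312)),((.042,-.07),z(453,293)),((.042,.07),z(233,178))]
def run(tag,L):
    def pose(v): return B@Ro.from_rotvec(v[:3]).as_matrix(),o+B@v[3:]
    def res(v):
        Rt,pt=pose(v); return np.concatenate([np.array(proj(c,pt+Rt@np.array([*P,.006])))-u for c,P,u in L])
    f=least_squares(res,np.zeros(6)); Rt,pt=pose(f.x)
    print(tag,'rot',np.round(f.x[:3],3),'pos mm',np.round(f.x[3:]*1e3,1),'rms',np.sqrt(np.mean(f.fun**2)).round(2))
run('wrist',[(w,*a) for a in W]); run('scene',[(s,*a) for a in S]); run('both',[(w,*a) for a in W]+[(s,*a) for a in S])
E
```

```text
wrist rot [-0.005 -0.     0.011] pos mm [ 1.6  2.  -2.7] rms 0.33
scene rot [-0.034 -0.015  0.   ] pos mm [ 2.   5.1 -9.2] rms 0.51
both rot [-0.009  0.001  0.011] pos mm [ 1.4  2.1 -2.8] rms 0.62
```

Request:
{"op": "drive_tool", "data": {
  "deltas": [
    [[0.0, 0.0, 0.0], 0.0],
    [[0.0, 0.0, 0.0], 0.0]
  ]
}}

```text
time_s: 19.15
eef_pos: [0.5355, 0.2156, 0.2412]
eef_rot: [0.001, 0.742, -0.664, -0.088]
wrist_force: [-0.7, -0.1, 0.6]
opening: 0.597
```

```bash
python3 -c "
from h import *
import cv2
c=snap('scene','s17'); d=cv2.absdiff(load('scene0')['frame'],c['frame']).max(2)
for n,(u,v) in dict(jar=(288,281),dishes=(452,372),wash=(185,190)).items(): print(n,d[v-18:v+18,u-18:u+18].mean())
st(); print(hand_in())"
```

```text
jar 14.195216049382717
dishes 14.362654320987655
wash 15.246913580246913
t 19.2 p [0.5353 0.2155 0.2409] yaw -3.0225 tz [-0.133  0.115 -0.984] F [ 0.5  0.1 -0.3] T [-0.03 -0.06  0.02] op 0.602
the job is handed in; nothing more can be done
None
```

I picked up the aluminium tray by its fin and hung it on the draining stand, holes uphill, with a peg through each hole. I then opened the gripper, lifted it clear and handed in at about 19 s. `hand_in` reports no verdict, so the result rests on my own checks.

**How it went:** The moves could only turn the tool about the vertical, so I could not tilt the tray to the board's 25°. I levelled the tray's sideways tilt by pressing its uphill edge on the board. Then I lowered it onto the pegs still about 19° off, pressed with about 27 N and let it drop flat. Turning the tool brought the last joint within 0.002 rad of its range limit, which held the tray 0.04–0.05 rad off in yaw until it settled on the pegs.

**Last checks:**
- **Pegs:** the final wrist picture shows both pegs in both holes.
- **Position:** a fit to that picture puts the tray 1.6 mm uphill of the board's middle and 2.0 mm to the side, within the limits.
- **Angles:** the same fit gives it parallel to the board within 0.005 rad and turned 0.011 rad.
- **Gripper:** the wrist force was near zero with the gripper open and well above the tray.

**Checks that disagreed or did not settle the matter:**
- **Height off the board:** the wrist fit put the tray 2.7 mm below the board's face, which is impossible. I took this as calibration error, so being flush rests on the angles and the pictures, not on a direct height measurement.
- **Scene camera:** a separate fit from its blurrier picture gave 5 mm to the side, 9 mm below the face and 0.037 rad of tilt. I trusted it less.
- **Bystanders:** the jar, dishes and wash bottle look unmoved in the pictures. The before-and-after image difference was about 14–15 grey levels at all three, with nothing to compare it against, so it proves nothing either way.

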